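# Lock the swing grate with its lock pin

## Task

Lock the swing grate onto its post: take the lock pin that has the wire bail from its rest and push it, from the robot's side, fully home through the cross hole at the top of the square post, until its shoulder sits against the post. Then swing the bail over the post top and press it all the way down around the post and past the pin's tip, and let go. Work gently: the pin or bail must never press on the post and bracket with more than 40 N, and the thick spare pin and the other things on the table are to be left where they are.

Things in the scene. Friction and masses are not known exactly. Their poses are not given: they have to be found in the camera images.
- pin: Steel lock pin, about 130 g, lying level in an aluminium rest, axis 36 mm above the table. Origin on its axis at the shoulder face; +x along the shank to the tip, z up. Shank 10 mm diameter, 42 mm long, last 7 mm tapering to 4 mm. Behind the shoulder a boss: x -10 to 0, 30 mm wide, 16 mm high. Lift it straight up 30 mm or more to clear the rest.
- pin_grip (a point): Middle of the pin's flat grip tab, on its axis, at x = -32 mm of the pin. The tab runs x -61 to -9 mm, 14 mm wide (y), 18 mm high (z); take it from above, fingers closing along y. The rest has a 6 mm base plate and saddles at pin x 11 to 25 mm (to 41 mm above the table) and x -61 to -51 mm (to 37 mm); nothing stands beside the tab between them.
- bail (a joint): Angle (rad) of the pin's wire bail: 0 closed (in the pin's x-y plane around the shank, its cross bar 3 mm past the tip), growing as it swings up; pi/2 upright; limit 1.7. Starts at 0.9 to 1.3, leaning over the shank. A friction hinge (0.03 N m, 0.6 N at the bar) keeps it where it is left; a hard stop at 0.
- bail_bar (a point): Middle of the bail's cross bar (wire 4 mm thick). The bail is hinged about the pin's y axis at x = -5 mm, z = 0 of the pin; two arms at y = +-18 mm run 50 mm to the cross bar, so the bar moves on a 50 mm radius and passes clear above and beyond the post.
- bracket: Fixed steel bracket of the swing grate: base plate 120 x 120 x 8 mm, round hub (radius 24 mm, top 56 mm above the table), arm and round grate on its +y side (top 46 mm). Origin at the centre of its underside, z up. On its z axis stands the square post, 26 x 26 mm, faces along x and y, flat top, with a 12 mm round cross hole right through along x, its axis 13 mm below the flat top.
- hole_low (a point): Mouth of the post's cross hole on the -x face if the post were at its lowest (84 mm above the table, x = -13 mm of the bracket); fixed to the bracket, not the post. The post really sits 0 to 16 mm higher (hole axis 84 to 100 mm, flat top 97 to 113 mm above the table), which no pose tells: it must be felt or seen. The post stays at that height when pressed gently.
- hub_top (a point): Centre of the hub's top, on the post's axis, 56 mm above the table. The pin goes in from the -x face towards +x; fully home its origin is at x = -13 mm of the bracket, its tip 16 mm out of the far face. A spring ball in the hole's roof at mid-length resists with up to about 10 N as the tip passes; then the shank drags with a few N until the shoulder meets the post, and only this drag keeps it in.
- spare: The thick spare pin without a bail (16 mm shank, 20 mm wide tab), in a like rest; does not fit. The two rests may be swapped. Leave it alone. Origin at its shoulder on the axis, 36 mm above the table.
- wrench: Steel wrench lying on the table, a bystander.
- mug: White mug, 80 mm wide, 90 mm tall, a bystander; origin under its centre.
- bowl: Yellow plastic bowl, 150 mm wide, 60 mm tall, a bystander; origin under its centre.
- washer: Steel ring 40 mm wide, 6 mm thick, lying on the table, a bystander.
- shaker: Clear jar with steel cap, 48 mm wide, 100 mm tall, a bystander; origin under its centre.
- spatula: Spatula lying on the table at the left, a bystander.
Things that resemble listed ones, but are neither listed nor needed, are in the scene too. What is shaped like the pin but purple or yellow is not meant.

How it is judged:
On the way:
1. the pin is pushed fully home through the hole while its bail is still up (x of pin in the frame of bracket between -0.015 and -0.01 m and y of pin in the frame of bracket between -0.004 and 0.004 m and z of pin in the frame of bracket between 0.078 and 0.106 m and angle between the x axis of pin and the x axis of bracket, either way round below 0.15 rad and value of joint bail above 0.4 rad), for 0.2 s.
At the end, for the whole second after the job is handed in: The pin is through the post's hole, its shoulder within 2 mm of the post's face, its axis along the hole (within 0.15 rad), the bail closed to within 0.12 rad, the pin at rest (x of pin in the frame of bracket between -0.015 and -0.01 m and y of pin in the frame of bracket between -0.004 and 0.004 m and z of pin in the frame of bracket between 0.078 and 0.106 m and angle between the x axis of pin and the x axis of bracket, either way round below 0.15 rad and value of joint bail below 0.12 rad and linear speed of pin below 0.02 m/s); the robot touches nothing.
It fails at once if the pin or its bail presses on the post or bracket with more than 40 N (contact force between pin and bracket above 40 N).
It fails at once if the robot presses on the post or bracket with more than 40 N (contact force between any of the fingers, the arm and bracket above 40 N).
It fails at once if the spare pin is disturbed (moved more than 15 mm) (distance of spare from where it was at the start of the episode above 0.015 m).
It fails at once if a bystander is moved more than 30 mm (distance of any of wrench, mug, bowl, washer, shaker, spatula from where it was at the start of the episode above 0.03 m).
It also fails if it takes over 64 s, if anything falls off the work surface, if the arm or the gripper's body presses on something with over 40 N, if the wrist force passes 120 N, or if a joint passes its speed limit or range.

## Robot

A 7-joint arm with a two-finger parallel gripper is mounted at the origin on the work surface. World frame = base frame: x ahead of the robot, y to its left, z up, the work surface at z = 0. Lengths are in m, angles in rad, forces in N, time in s.
With the tool pointing down it reaches from about 0.4 to 0.875 m from the base axis. Payload 6.5 kg.
Tool frame: the origin (TCP) lies where the fingers leave the gripper's body, on its centre line; the fingertips stand 64 mm ahead of it and the grasp point (between the pads) lies 45 mm ahead of it (arm.grip_depth is the z of the grasp point in the tool frame, in m); z points along the fingers, y is the direction in which the jaws open and shut (so a half turn about z gives the same grasp; the last joint's range is limited). The gripper opens to 88 mm and grips with 3 to 60 N. Pads are 18 mm wide; open, the fingers measure 123 mm over their backs; the gripper's body (75 mm by 187 mm) begins 45 mm behind the grasp point.
Start: joints at [1.217, 0.536, -0.004, 1.538, 0.003, 1.067, -0.071], TCP at [0.184, -0.623, 0.303] pointing down, gripper open.
Joint ranges: [-2.7, 2.7], [-0.37, 2.16], [-1.27, 1.26], [0.24, 2.4], [-1.31, 4.45], [0.19, 1.91], [-2.76, 2.76]. Speed limits (rad/s): [2.39, 2.39, 3.14, 3.14, 3.14, 3.14, 3.14].

## Interface

Orientations are given as a rotation vector (axis times angle).
In Python, from bench import arm gives the robot as it stands.
- The arm moves only by the tool carry_out, never from a script. Its argument "targets" is a list of rows, each a list of 5 numbers: the closure, from 0 (fully open) to 1 (shut), then the shift along the world's x, y, z in m, then the turn about the world's z in degrees. A call has 1 to 20 rows; each row shifts and turns the pose as measured when the row begins; what a row does not reach is not made up. A row lasts 1/8 s, in which the tool goes at most 62.5 mm and 10.7 degrees, less where a joint would pass 70% of its speed; a pose out of reach is approached as far as the arm can. A call is refused whole if a number of a shift passes 0.0625 or a number of a turn 10.7, either way. A call with a gripper value outside its range is refused whole. The fingers move at their own pace and stop on an object; the grip force is fixed at half the most. Time passes only in rows, so rows that do not move let the fingers close. It gives the time, the measured TCP pose, the force and the opening at its end, in the units of the state.
- arm.sense(): the state, without advancing time (a new reading comes with each control period).
- arm.camera(name): name is "side" or "top" or "wrist"; returns a dict with "pixels" (420x560x3 uint8, red, green, blue), "fx", "fy", "cx", "cy" (pixels), "extrinsics" (4x4, takes a point from world to camera coordinates); the wrist camera has in their place "tool_from_camera" (4x4, takes a point from camera to tool coordinates, whose origin is the TCP and whose axes are the flange's). Camera axes: x right, y up, looking along -z (the intrinsics and any distortion apply to the point x, -y, -z); pixel columns grow to the right and rows downward; lengths in m; the calibration is good to about 2 mm. A picture is of the moment at which its call begins: read the wrist's pose just before it. There is no depth.
- arm.job_done(): hands the job in, once; it reports no verdict.
Trained networks look in the newest picture that a camera, given by its name, has taken for a name from the list of things; names that differ only in an ending like _2 or _b are one class to them, and where a whole thing is asked for, a point or a joint stands for the part that bears it (a point fixed in the world has none). Each returns a list of dicts, best first, with "conf" (0 to 1); they miss things now and then, are a little off and sometimes report something else, mostly with a low value. They report only what shows in the picture. A call takes as long as a camera call. They do not tell look-alikes from the thing itself.
- arm.boxes_of(camera, label): "uv" ([column, row] in pixels, amid what is visible of it).
- arm.tip_of(camera, label): "uv" ([column, row] in pixels: a listed point, or the origin of a listed thing).
The state is a dict: "time_s": time; "joints": joint angles; "qvel": joint speeds; "joint_torque": joint torques, N m; "eef_pos": TCP position; "tcp_rot": TCP orientation; "ft_force": force on the tool from outside, world axes, zero at the start; "moment": the same for the moment, N m; "opening": finger opening in m.
Only numpy, scipy, OpenCV 4.12 (cv2) and the standard library are available. Lean on these libraries where they do the work, as an engineer would, in place of code of your own. Each camera call takes 0.05 s, during which the arm holds its last target.

## Working session

There is one attempt and no reset: what is moved stays moved. The work goes in short steps, Python scripts to look and compute and a tool call to move; the robot and the scene stay as the last step left them, time stands still between calls to the robot, and variables do not carry over. Pictures are saved under pics/ and viewed, and the job is handed in when it is done.

Besides the shell and the picture viewer there is one more tool, called after "Request:" by a JSON object that holds its "api" and its "payload". carry_out: Moves the arm, as the interface text tells. Its arguments: {"type":"object","properties":{"targets":{"type":"array"}},"required":["targets"]}

```bash
ls; mkdir -p pics; cat > h.py <<'E'
from bench import arm
import numpy as np, cv2
def snap(n,f):
    c=arm.camera(n); cv2.imwrite(f'pics/{f}.png',c['pixels'][:,:,::-1]); return c
def ext(c,st=None):
    if 'extrinsics' in c: return np.array(c['extrinsics'])
    R=cv2.Rodrigues(np.array(st['tcp_rot'],float))[0]; T=np.eye(4);T[:3,:3]=R;T[:3,3]=st['eef_pos']
    return np.linalg.inv(T@np.array(c['tool_from_camera']))
def ray(c,uv,E):
    d=np.array([(uv[0]-c['cx'])/c['fx'],-(uv[1]-c['cy'])/c['fy'],-1.])
    R=E[:3,:3];t=E[:3,3]; return -R.T@t, R.T@d
def atz(c,uv,E,z):
    o,d=ray(c,uv,E); return o+d*(z-o[2])/d[2]
def proj(c,p,E):
    q=E[:3,:3]@np.array(p)+E[:3,3]; return np.array([c['cx']+c['fx']*q[0]/-q[2], c['cy']-c['fy']*q[1]/-q[2]])
E
python3 - <<'E'
from h import *
s=arm.sense(); print(s)
Z={'pin':.036,'pin_grip':.036,'bail_bar':.08,'bracket':0,'hole_low':.084,'hub_top':.056,'spare':.036,'mug':0,'bowl':0,'shaker':0}
for n in ['top','side']:
    c=snap(n,n+'0'); E=ext(c)
    print(n,{k:c[k] for k in c if k!='pixels'})
    for l,z in Z.items():
        print(l,[(round(r['conf'],2),np.round(r['uv']),np.round(atz(c,r['uv'],E,z),3)) for r in arm.tip_of(n,l)[:3]])
E
```

```text
pics
{'time_s': 0.0, 'joints': array([ 1.21679609,  0.53716204, -0.00445509,  1.53887395,  0.00262154,
        1.06730141, -0.07121654]), 'qvel': array([ 0.00085161, -0.00071358, -0.00054127, -0.00082711, -0.00039025,
        0.00032035,  0.00038753]), 'joint_torque': array([-4.92144482e-04, -5.70982254e+01,  9.90518779e-01, -2.51608211e+01,
       -5.62144595e-02,  1.79203186e-02,  1.91316258e-04]), 'eef_pos': array([ 0.18434891, -0.62277818,  0.30184119]), 'tcp_rot': array([-3.10742555e+00, -4.50398020e-01,  6.04876092e-04]), 'ft_force': array([-0.07699073,  0.52965305, -0.04294928]), 'moment': array([-0.00477089, -0.04845912, -0.01863533]), 'opening': 0.08790475450748692}
top {'fx': 419.83994547845026, 'fy': 419.83994547845026, 'cx': 271.88631153134054, 'cy': 210.4732096564023, 'extrinsics': array([[-0.02491423, -0.99967847,  0.00471596, -0.0083453 ],
       [ 0.99266832, -0.02418084,  0.11842673, -0.56634576],
       [-0.11827461,  0.00763189,  0.99295159, -1.08647283],
       [ 0.        ,  0.        ,  0.        ,  1.        ]])}
pin [(0.86, array([304., 299.]), array([ 0.332, 
[... 2266 characters left out ...]
, 281.]), array([ 0.342, -0.199,  0.08 ]))]
bracket [(0.95, array([305., 191.]), array([ 0.632,  0.111, -0.   ]))]
hole_low [(0.72, array([299., 165.]), array([0.617, 0.125, 0.084]))]
hub_top [(0.7, array([309., 172.]), array([0.643, 0.126, 0.056]))]
spare [(0.77, array([304., 314.]), array([ 0.575, -0.278,  0.036]))]
mug [(0.67, array([353., 204.]), array([0.753, 0.048, 0.   ])), (0.17, array([233., 225.]), array([0.431, 0.009, 0.   ]))]
bowl [(0.98, array([336., 386.]), array([ 0.619, -0.416,  0.   ])), (0.6, array([298., 167.]), array([0.625, 0.208, 0.   ])), (0.43, array([223., 377.]), array([ 0.402, -0.377,  0.   ]))]
shaker [(0.81, array([220., 374.]), array([ 0.396, -0.37 ,  0.   ]))]
```

View pics/top0.png

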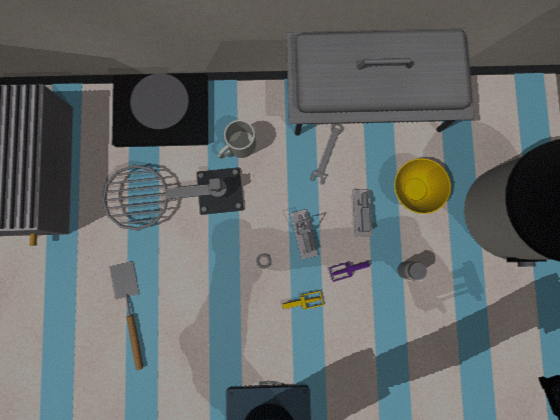

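View pics/side0.png

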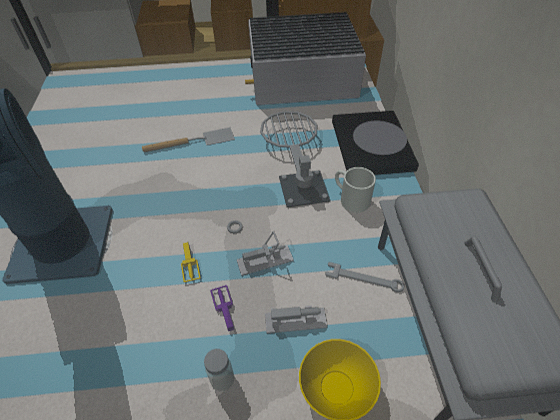

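```bash
python3 - <<'E'
import cv2
a=cv2.imread('pics/top0.png');b=cv2.imread('pics/side0.png')
cv2.imwrite('pics/z1.png',cv2.resize(a[150:270,190:350],None,fx=5,fy=5,interpolation=2))
cv2.imwrite('pics/z2.png',cv2.resize(b[120:290,220:400],None,fx=4,fy=3.5,interpolation=2))
E
```

```text
(no output)
```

View pics/z1.png

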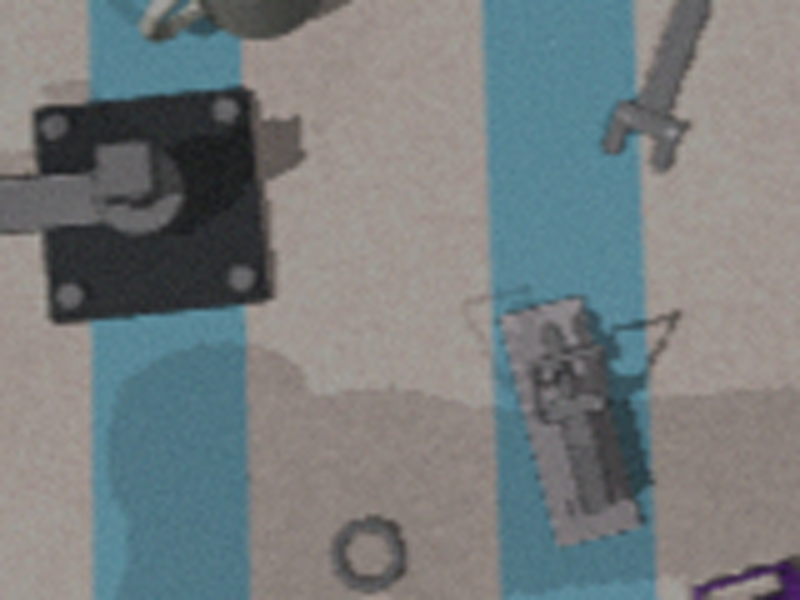

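View pics/z2.png

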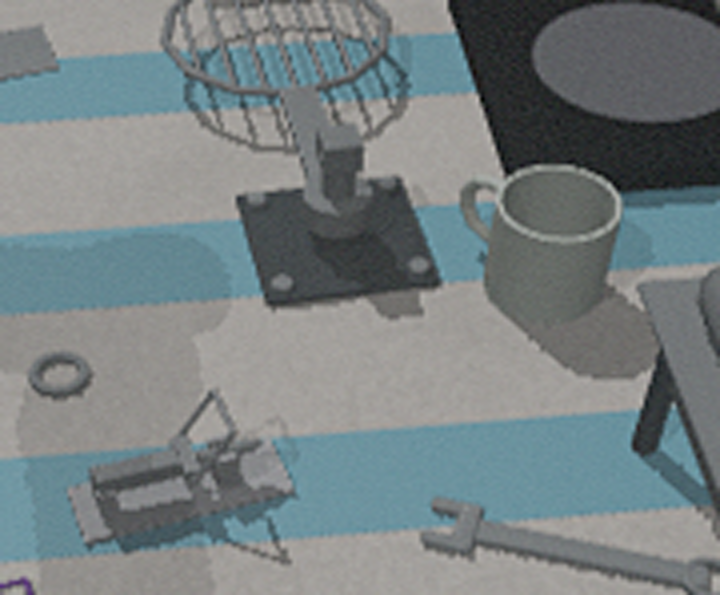

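```bash
python3 - <<'E'
from h import *
s=arm.sense();R=cv2.Rodrigues(s['tcp_rot'])[0];print(R.round(3))
c=snap('wrist','w0');print(c['tool_from_camera'],c['fx'],c['cx'],c['cy'])
E
```

```text
[[ 0.959  0.284 -0.   ]
 [ 0.284 -0.959  0.   ]
 [-0.    -0.    -1.   ]]
[[ 9.54060461e-04  9.63218057e-01  2.68719305e-01  6.96705961e-02]
 [ 9.99997961e-01 -4.40641983e-04 -1.97091981e-03 -5.99586432e-04]
 [-1.78001654e-03  2.68720637e-01 -9.63216513e-01 -8.12572639e-02]
 [ 0.00000000e+00  0.00000000e+00  0.00000000e+00  1.00000000e+00]] 304.6075011802902 276.6531555821352 208.24423071682062
```

Request:
{"api": "carry_out", "payload": {"targets": [[0,0.03,0.055,0,0],[0,0.03,0.055,0,0],[0,0.03,0.055,0,0],[0,0.03,0.055,0,0],[0,0.03,0.055,0,0],[0,0.03,0.055,0,0],[0,0.03,0.055,0,0],[0,0.03,0.055,0,0],[0,0.02,0.05,0,0]]}}

```text
time_s: 2.28
eef_pos: [0.4426, -0.1325, 0.3047]
tcp_rot: [3.104, 0.436, 0.007]
ft_force: [0.5, -1.4, 0.0]
opening: 0.0881
```

```bash
python3 - <<'E'
from h import *
s=arm.sense();R=cv2.Rodrigues(s['tcp_rot'])[0];print(s['time_s'],s['eef_pos'],R.round(3))
c=snap('wrist','w1');E=ext(c,s)
print(np.linalg.inv(E)[:3,3])
Z={'pin':.036,'pin_grip':.036,'bail_bar':.08,'bracket':0,'hole_low':.084,'hub_top':.056,'spare':.036}
for l,z in Z.items():
        print(l,[(round(r['conf'],2),np.round(r['uv']),np.round(atz(c,r['uv'],E,z),3)) for r in arm.tip_of('wrist',l)[:3]])
E
```

```text
2.275 [ 0.44256623 -0.13248205  0.30469491] [[ 0.961  0.276  0.005]
 [ 0.276 -0.961 -0.007]
 [ 0.003  0.008 -1.   ]]
[ 0.50893825 -0.11213267  0.38616343]
pin [(0.81, array([268., 120.]), array([ 0.511, -0.105,  0.036])), (0.75, array([334., 228.]), array([ 0.413, -0.217,  0.036])), (0.66, array([228., 260.]), array([ 0.336, -0.103,  0.036]))]
pin_grip [(0.93, array([206., 256.]), array([ 0.334, -0.074,  0.036])), (0.83, array([265., 148.]), array([ 0.481, -0.11 ,  0.036])), (0.61, array([359., 228.]), array([ 0.421, -0.245,  0.036]))]
bail_bar [(0.83, array([269., 260.]), array([ 0.37 , -0.146,  0.08 ])), (0.65, array([270.,  95.]), array([ 0.534, -0.101,  0.08 ])), (0.59, array([543., 105.]), array([ 0.598, -0.356,  0.08 ]))]
bracket []
hole_low []
hub_top []
spare [(0.71, array([427., 112.]), array([ 0.568, -0.271,  0.036]))]
```

View pics/w1.png

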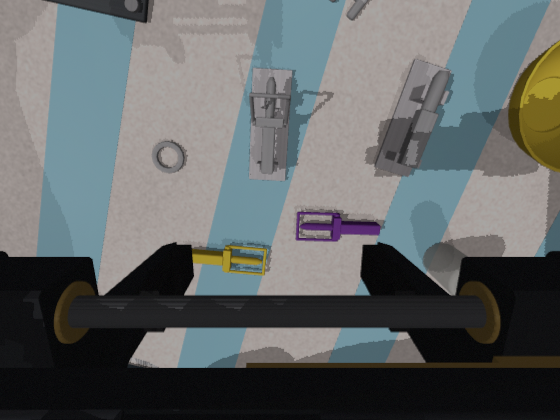

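```bash
python3 - <<'E'
import cv2
a=cv2.imread('pics/w1.png')
cv2.imwrite('pics/z3.png',cv2.resize(a[60:190,220:340],None,fx=5,fy=4.6,interpolation=2))
E
```

```text
(no output)
```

View pics/z3.png

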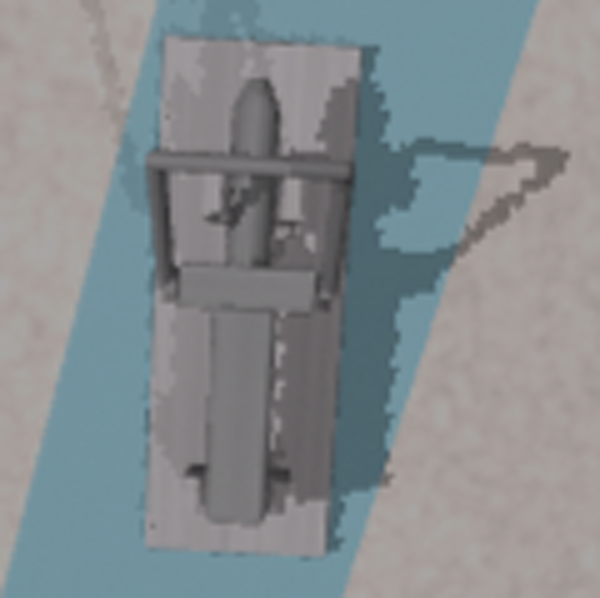

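```bash
cat >> h.py <<'E'
E
python3 - <<'E'
from h import *
s=arm.sense()
c=arm.camera('wrist');E=ext(c,s)
P={'tip':((271.4,77.4),.036),'tabend':((266.6,173.5),.045),'bossf':((269.6,117.6),.044),'bossr':((269.2,127),.044),'bar':((270,95.4),.08)}
q={k:atz(c,u,E,z) for k,(u,z) in P.items()}
for k in q: print(k,q[k].round(4))
d=q['tip']-q['tabend'];print(np.degrees(np.arctan2(d[1],d[0])),np.hypot(d[0],d[1]))
print(np.linalg.norm((q['tip']-q['bossf'])[:2]))
R=cv2.Rodrigues(s['tcp_rot'])[0];print(s['eef_pos'],np.degrees(np.arctan2(R[1,0],R[0,0])), s['ft_force'])
# edges of rest
for u,v in [((162,38),(147,548)),((362,47),(328,553))]:
  a=atz(c,(220+u[0]/5,60+u[1]/4.6),E,.006);b=atz(c,(220+v[0]/5,60+v[1]/4.6),E,.006);print(np.degrees(np.arctan2(*(a-b)[[1,0]])),np.linalg.norm(a-b))
for t in np.linspace(.9,1.3,5):
  y=np.radians(13);o=q['bossf'][:2];bx=-.005+.05*np.cos(t)
  print(t,proj(c,[o[0]+bx*np.cos(y),o[1]+bx*np.sin(y),.036+.05*np.sin(t)],E))
E
```

```text
tip [ 0.5525 -0.1009  0.036 ]
tabend [ 0.4534 -0.123   0.045 ]
bossf [ 0.5124 -0.1101  0.044 ]
bossr [ 0.5029 -0.1123  0.044 ]
bar [ 0.5313 -0.1057  0.08  ]
12.575837327557489 0.1015840191387116
0.04120150610723882
[ 0.44087466 -0.13612481  0.30419673] 15.795044400543583 [-0.1686938  -0.18067427  0.97699189]
12.949442104365936 0.12861531073387186
12.800592487418365 0.12809645910258632
0.9 [270.37399657  88.46366381]
1.0 [270.15273499  92.70054227]
1.1 [269.92150814  97.32900734]
1.2000000000000002 [269.6836778  102.28425184]
1.3 [269.44280227 107.49362062]
```

Request:
{"api": "carry_out", "payload": {"targets": [[0,0.013,0.008,-0.035,-1.5],[0,0.013,0.008,-0.035,-1.5],[0,0.013,0.008,-0.034,0],[0,0,0,0,0],[0,0,0,0,0]]}}

```text
time_s: 3.35
eef_pos: [0.4803, -0.1172, 0.1993]
tcp_rot: [3.113, 0.331, 0.007]
ft_force: [0.6, 0.3, -0.3]
opening: 0.0882
```

```bash
python3 - <<'E'
from h import *
s=arm.sense();R=cv2.Rodrigues(s['tcp_rot'])[0];print(s['time_s'],s['eef_pos'],np.degrees(np.arctan2(R[1,0],R[0,0])),R[:,2])
c=snap('wrist','w2');E=ext(c,s)
for l,z in {'pin':.036,'pin_grip':.036,'bail_bar':.08}.items():
        print(l,[(round(r['conf'],2),np.round(r['uv']),np.round(atz(c,r['uv'],E,z),4)) for r in arm.tip_of('wrist',l)[:3]])
a=c['pixels'][:,:,::-1]
cv2.imwrite('pics/z4.png',cv2.resize(a[0:290,180:380],None,fx=3,fy=2,interpolation=2))
E
```

```text
3.35 [ 0.48030079 -0.11720196  0.19929243] 12.127498365257752 [ 0.0057712  -0.0102029  -0.99993129]
pin [(0.93, array([229., 340.]), array([ 0.3477, -0.1017,  0.036 ])), (0.84, array([358., 298.]), array([ 0.4155, -0.2085,  0.036 ])), (0.55, array([268., 166.]), array([ 0.5156, -0.1039,  0.036 ]))]
pin_grip [(0.84, array([268., 208.]), array([ 0.4816, -0.1111,  0.036 ])), (0.64, array([201., 338.]), array([ 0.3439, -0.0758,  0.036 ]))]
bail_bar [(0.66, array([268., 152.]), array([ 0.5301, -0.1016,  0.08  ])), (0.58, array([275., 340.]), array([ 0.3899, -0.1362,  0.08  ])), (0.52, array([313., 294.]), array([ 0.4354, -0.1559,  0.08  ]))]
```

View pics/w2.png

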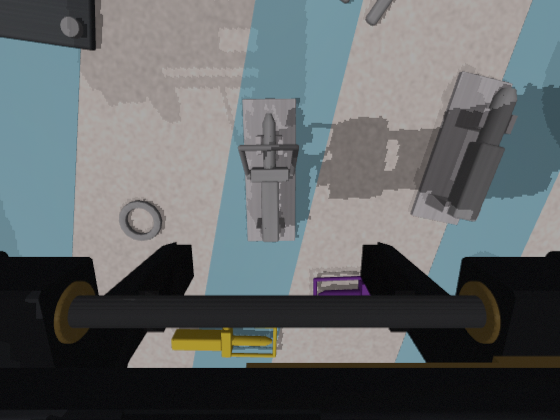

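View pics/z4.png

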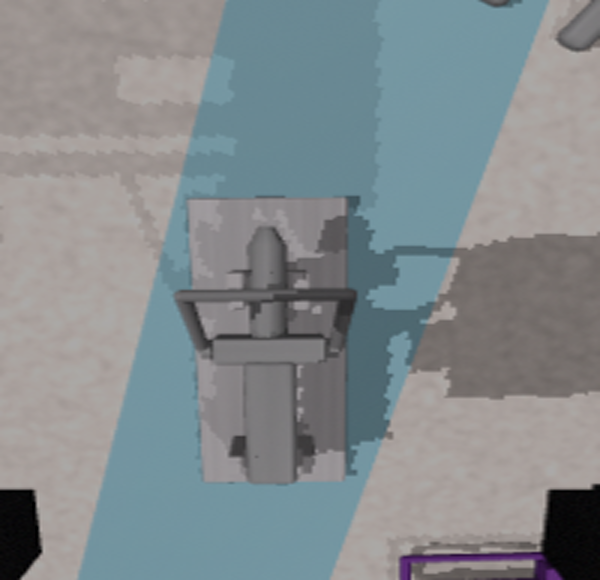

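```bash
python3 - <<'E'
from h import *
s=arm.sense();R=cv2.Rodrigues(s['tcp_rot'])[0];print(s['time_s'],s['eef_pos'],np.degrees(np.arctan2(R[1,0],R[0,0])))
c=arm.camera('wrist');E=ext(c,s)
P={'tip':((268.7,114),.036),'tabend':((270.3,241),.045),'bossf':((269.3,169),.044),'bossr':((269.3,181),.044)}
q={k:atz(c,u,E,z) for k,(u,z) in P.items()}
for k in q: print(k,q[k].round(4))
d=q['tip']-q['tabend'];print(np.degrees(np.arctan2(d[1],d[0])),np.hypot(d[0],d[1]))
for f in(.4,):
 g=q['tip'][:2]-d[:2]/np.linalg.norm(d[:2])*.077;print('grip-35',g, 'gp', s['eef_pos']+R[:,2]*.045)
for t in np.linspace(.9,1.3,5):
  y=np.radians(13);o=q['tip'][:2]-.042*np.array([np.cos(y),np.sin(y)]);bx=-.005+.05*np.cos(t)
  print(t,proj(c,[o[0]+bx*np.cos(y),o[1]+bx*np.sin(y),.036+.05*np.sin(t)],E))
E
```

```text
3.55 [ 0.48061403 -0.11684824  0.19960126] 12.148055073666342
tip [ 0.5553 -0.0962  0.036 ]
tabend [ 0.4569 -0.1183  0.045 ]
bossf [ 0.515  -0.1052  0.044 ]
bossr [ 0.5057 -0.1072  0.044 ]
12.617659015324609 0.10082100216494964
grip-35 [ 0.48011304 -0.11305914] gp [ 0.48093682 -0.11731413  0.15460483]
0.9 [268.50419303 137.22158633]
1.0 [268.57993626 143.77974243]
1.1 [268.67341345 150.82235773]
1.2000000000000002 [268.78333385 158.23598172]
1.3 [268.90796001 165.89485825]
```

Request:
{"api": "carry_out", "payload": {"targets": [[0,-0.001,0.004,-0.035,0.5],[0,0,0,-0.04,0],[0,0,0,-0.03,0],[0,0,0,-0.01,0],[0,0,0,0,0]]}}

```text
time_s: 4.22
eef_pos: [0.4822, -0.1141, 0.0858]
tcp_rot: [3.108, 0.343, 0.023]
ft_force: [-0.3, 0.1, -0.1]
opening: 0.088
```

```bash
python3 - <<'E'
from h import *
s=arm.sense();R=cv2.Rodrigues(s['tcp_rot'])[0];print(s['time_s'],s['eef_pos'],np.degrees(np.arctan2(R[1,0],R[0,0])),s['eef_pos']+R[:,2]*.045,s['ft_force'])
c=snap('wrist','w3')
E
```

```text
4.225 [ 0.48222462 -0.11410201  0.08580563] 12.586697268222277 [ 0.48294552 -0.11466485  0.04081493] [-0.27619126  0.06343386 -0.05745349]
```

View pics/w3.png

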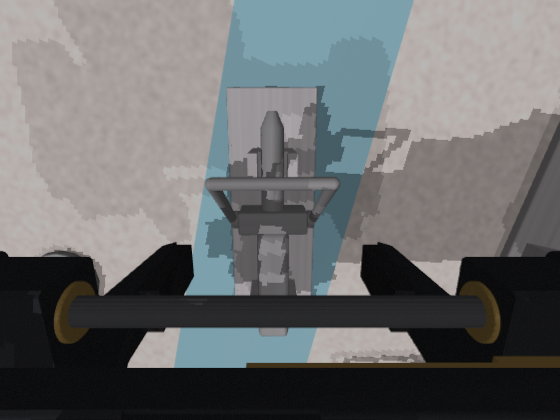

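Request:
{"api": "carry_out", "payload": {"targets": [[0,-0.002,0.001,-0.005,0],[0,0,0,0,0],[1,0,0,0,0],[1,0,0,0,0],[1,0,0,0,0],[1,0,0,0,0],[1,0,0,0,0],[1,0,0,0,0]]}}

```text
time_s: 5.28
eef_pos: [0.4821, -0.1136, 0.0837]
tcp_rot: [3.107, 0.342, 0.031]
ft_force: [-0.1, -0.5, -0.7]
opening: 0.0304
```

Request:
{"api": "carry_out", "payload": {"targets": [[1,0,0,0.01,0],[1,0,0,0.02,0],[1,0,0,0.04,0],[1,0,0,0.05,0],[1,0,0,0.03,0],[1,0,0,0,0]]}}

```text
time_s: 6.02
eef_pos: [0.4806, -0.1133, 0.2403]
tcp_rot: [3.107, 0.342, 0.03]
ft_force: [0.3, -0.4, -1.5]
opening: 0.0131
```

```bash
python3 - <<'E'
from h import *
s=arm.sense();R=cv2.Rodrigues(s['tcp_rot'])[0];print(s['time_s'],s['eef_pos'],np.degrees(np.arctan2(R[1,0],R[0,0])),R[:,2],s['ft_force'],s['opening'])
c=snap('wrist','w4')
E
```

```text
6.025 [ 0.48059865 -0.11328594  0.24027251] 12.587847716409849 [ 0.02071842 -0.01372327 -0.99969116] [ 0.27117976 -0.38692727 -1.50496773] 0.013128268271142184
```

View pics/w4.png

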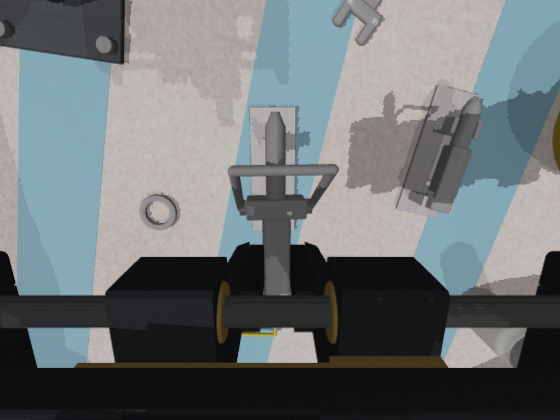

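```bash
python3 - <<'E'
from h import *
s=arm.sense();
c=snap('side','s4');a=c['pixels'][:,:,::-1];E=ext(c)
p=proj(c,s['eef_pos']-[0,0,.05],E);print(p)
u,v=int(p[0]),int(p[1])
cv2.imwrite('pics/z5.png',cv2.resize(a[v-60:v+60,u-60:u+100],None,fx=5,fy=5,interpolation=2));print(u-60,v-60)
w=cv2.imread('pics/w4.png')
cv2.imwrite('pics/z6.png',cv2.resize(w[90:310,215:345],None,fx=4.5,fy=2.7,interpolation=2))
E
```

```text
[248.98688717 211.0012956 ]
188 151
```

View pics/z5.png

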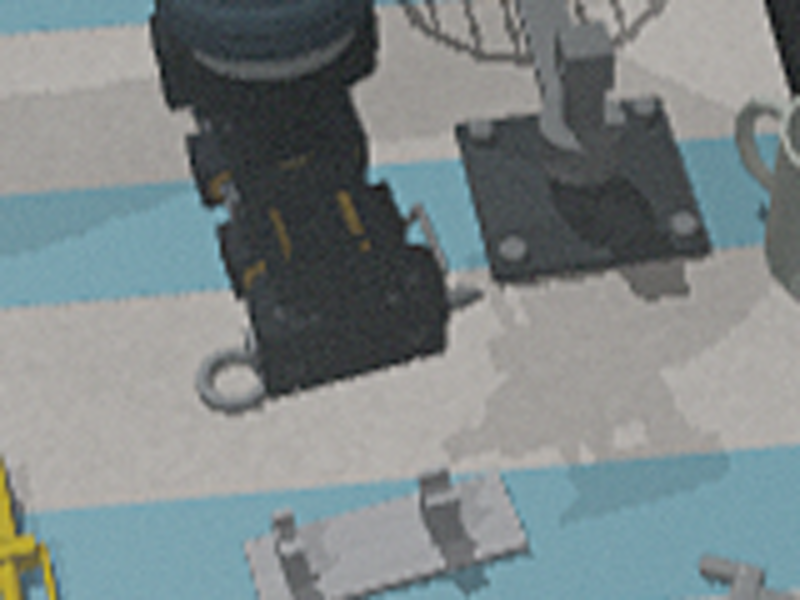

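View pics/z6.png

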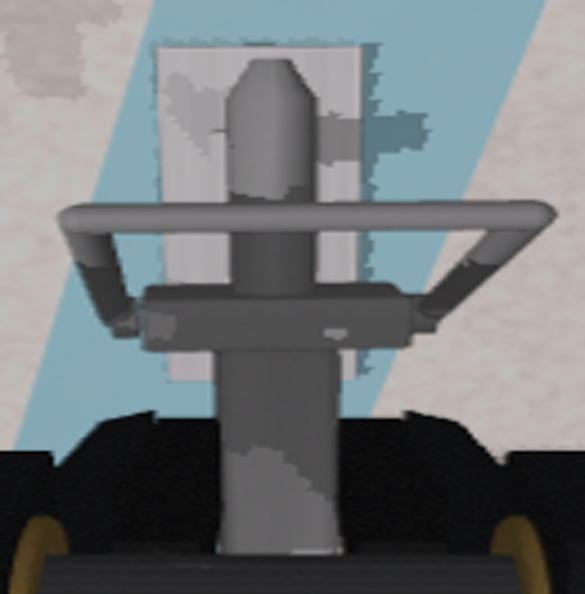

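```bash
cat > fit.py <<'E'
from h import *
from scipy.optimize import least_squares
def fit(c,obs,x0=(.035,0,.05,0,0,0,1.05),fix_roll=True):
    C=np.linalg.inv(np.array(c['tool_from_camera']))
    # pin frame in tool: pin x = tool x, pin y=-tool y, pin z=-tool z
    B=np.diag([1.,-1,-1])
    def model(p):
        R=B@cv2.Rodrigues(np.array([p[5],p[3],p[4]]))[0]
        out=[]
        for (P,uv) in obs:
            P=np.array([-.005+.05*np.cos(p[6]),P[1],.05*np.sin(p[6])]) if P[0]=='bar' else np.array(P)
            out+=list(proj(c,R@P+p[:3],C)-uv)
        return np.array(out+[p[5]*100])
    r=least_squares(model,x0,loss='soft_l1'); return r.x,r.fun
E
python3 - <<'E'
from fit import *
c=arm.camera('wrist')
f=lambda u,v:np.array([215+u/4.5,90+v/2.7])
obs=[((.042,0,.001),f(270,60)),((.035,.005,0),f(228,97)),((.035,-.005,0),f(314,97)),
((-.010,.015,.008),f(143,350)),((-.010,-.015,.008),f(412,350)),((0,.015,-.008),f(146,286)),((0,-.015,-.008),f(404,286)),
(('bar',.018),f(70,215)),(('bar',-.018),f(544,212))]
p,r=fit(c,obs);print(p.round(4),r.round(1))
print(arm.sense()['opening'],arm.sense()['eef_pos'])
E
```

```text
[ 3.3800e-02 -4.0000e-04  6.7700e-02  1.6480e-01  8.5000e-03  4.7600e-02
  1.1997e+00] [ 0.7 -1.2 -0.   0.3  1.2  0.2 -0.4  0.3  2.2 -0.8  0.   0.8 -0.6 -0.
 -0.1  0.  -1.6  0.   4.8]
0.01323389666192767 [ 0.4787929  -0.11298352  0.23698639]
```

```bash
python3 - <<'E'
from h import *
s=arm.sense();R=cv2.Rodrigues(s['tcp_rot'])[0]
B=np.diag([1.,-1,-1]);Rp=R@B@cv2.Rodrigues(np.array([0.03,.165,.0085]))[0]
o=s['eef_pos']+R@[.0338,-.0004,.0677]
print(s['time_s'],s['eef_pos'],R.round(3),'o',o,'xaxis',Rp[:,0], 'at18',o+.018*Rp[:,0])
E
```

```text
6.175 [ 0.4787929  -0.11298352  0.23698639] [[ 0.976  0.218  0.015]
 [ 0.218 -0.976 -0.012]
 [ 0.011  0.015 -1.   ]] o [ 0.51267234 -0.10606269  0.16967981] xaxis [ 0.96258607  0.22369346 -0.15293558] at18 [ 0.52999889 -0.10203621  0.16692697]
```

Request:
{"api": "carry_out", "payload": {"targets": [[1,0.002,0.001,-0.04,0],[1,0,0,-0.04,0],[1,0,0,-0.025,0],[1,0,0,-0.01,0],[1,0,0,0,0],[1,0,0,0,0]]}}

```text
time_s: 6.92
eef_pos: [0.478, -0.1114, 0.1143]
tcp_rot: [3.111, 0.344, 0.009]
ft_force: [-1.0, 0.0, 0.6]
opening: 0.0131
```

```bash
python3 - <<'E'
from h import *
s=arm.sense();R=cv2.Rodrigues(s['tcp_rot'])[0]
B=np.diag([1.,-1,-1]);Rp=R@B@cv2.Rodrigues(np.array([0.03,.165,.0085]))[0]
o=s['eef_pos']+R@[.0338,-.0004,.0677]
print(s['time_s'],s['eef_pos'],'o',o,'xaxis',Rp[:,0], 'at18',o+.018*Rp[:,0],s['ft_force'])
c=snap('side','s5');a=c['pixels'][:,:,::-1];E=ext(c)
snap('wrist','w5')
p=proj(c,o,E);u,v=map(int,p)
cv2.imwrite('pics/z7.png',cv2.resize(a[v-60:v+60,u-80:u+80],None,fx=5,fy=5,interpolation=2))
E
```

```text
6.925 [ 0.47800774 -0.11141873  0.11434915] o [ 0.51137664 -0.10438298  0.04679988] xaxis [ 0.96131138  0.22434516 -0.15984264] at18 [ 0.52868025 -0.10034477  0.04392271] [-0.98527328  0.02323434  0.63782357]
```

View pics/z7.png

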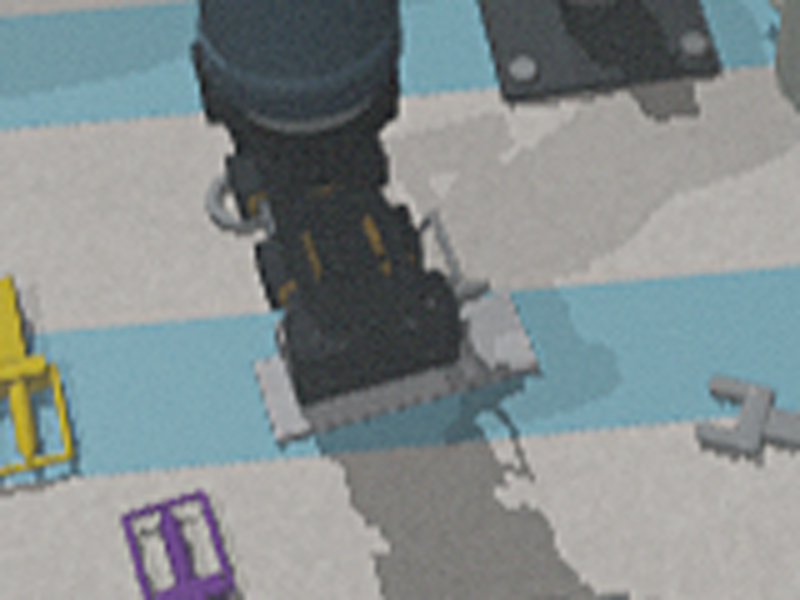

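View pics/w5.png

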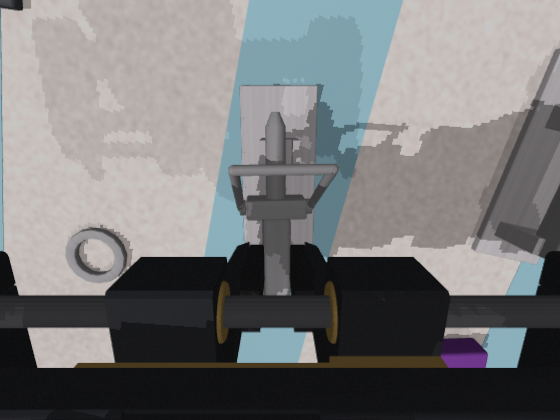

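```bash
python3 - <<'E'
from h import *
s=arm.sense();R=cv2.Rodrigues(s['tcp_rot'])[0]
c=arm.camera('wrist');E=ext(c,s);w=cv2.imread('pics/w5.png')
cv2.imwrite('pics/z8.png',cv2.resize(w[75:255,215:345],None,fx=4.5,fy=3.3,interpolation=2))
n=np.array([-np.sin(np.radians(12.7)),np.cos(np.radians(12.7))])
for k,u,z in [('restL',(241,86),.006),('restR',(317,85),.006),('tip',(275,112),.040),('bossL',(247,219),.055),('bossR',(308,219),.055)]:
    p=atz(c,u,E,z);print(k,p.round(4),(p[:2]@n).round(4))
print('orig',np.array([.5144,-.1054])@n)
E
```

```text
restL [ 0.5626 -0.0722  0.006 ] -0.1941
restR [ 0.5729 -0.1153  0.006 ] -0.2385
tip [ 0.5515 -0.0947  0.04  ] -0.2136
bossL [ 0.4997 -0.0922  0.055 ] -0.1998
bossR [ 0.506  -0.1211  0.055 ] -0.2294
orig -0.21591022845099286
```

View pics/z8.png

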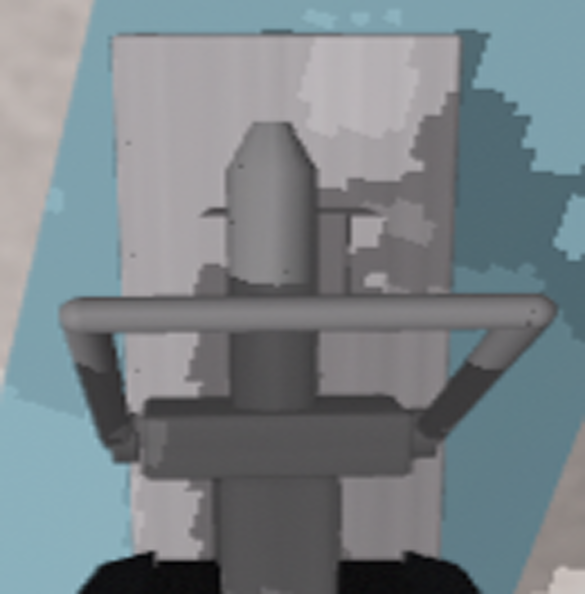

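Request:
{"api": "carry_out", "payload": {"targets": [[1,0.0035,-0.0015,0,0],[1,0,0,0,0],[1,0,0,-0.003,0],[1,0,0,-0.003,0],[1,0,0,0,0]]}}

```text
time_s: 7.7
eef_pos: [0.482, -0.113, 0.1088]
tcp_rot: [3.111, 0.344, 0.012]
ft_force: [0.4, -0.2, -1.2]
opening: 0.0129
```

```bash
python3 - <<'E'
from h import *
s=arm.sense();print(s['eef_pos'],s['ft_force'],s['moment'])
w=snap('wrist','w6')['pixels'][:,:,::-1]
cv2.imwrite('pics/z9.png',cv2.resize(w[75:255,215:345],None,fx=4.5,fy=3.3,interpolation=2))
E
```

```text
[ 0.48200519 -0.11300861  0.10879008] [ 0.3588365  -0.17946534 -1.20763149] [ 0.02491257  0.01840568 -0.03382484]
```

View pics/z9.png

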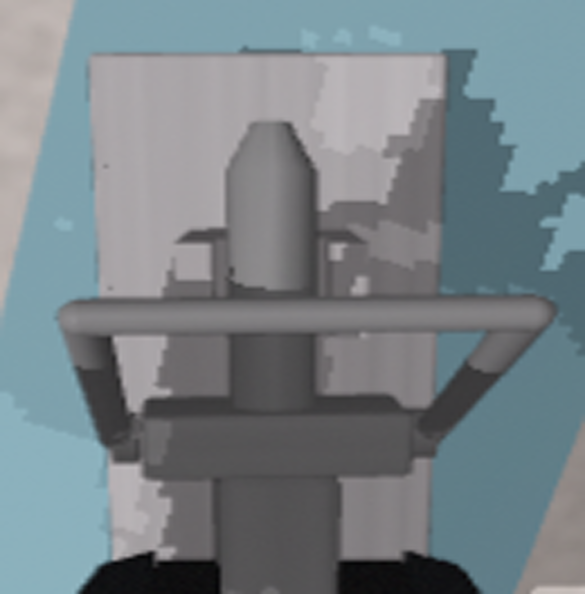

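Request:
{"api": "carry_out", "payload": {"targets": [[1,0,0,-0.002,0],[1,0,0,-0.002,0],[1,0,0,0,0]]}}

```text
time_s: 8.12
eef_pos: [0.4821, -0.113, 0.1055]
tcp_rot: [3.11, 0.344, 0.011]
ft_force: [-1.5, 0.4, 3.6]
opening: 0.0131
```

```bash
python3 - <<'E'
from h import *
s=arm.sense();print(s['eef_pos'],s['ft_force'],s['moment'])
E
```

```text
[ 0.48206532 -0.11296209  0.10548529] [-1.52639237  0.40429023  3.60259106] [ 0.05219029  0.26410423 -0.00558163]
```

Request:
{"api": "carry_out", "payload": {"targets": [[0.7,0,0,0,0],[0.6,0,0,0,0],[0.5,0,0,0,0],[0.5,0,0,0,0],[0.4,0,0,0,0],[0.4,0,0,0,0]]}}

```text
time_s: 8.88
eef_pos: [0.4825, -0.113, 0.1054]
tcp_rot: [3.11, 0.344, 0.013]
ft_force: [-0.6, -0.1, 0.0]
opening: 0.053
```

```bash
python3 - <<'E'
from h import *
s=arm.sense();print(s['eef_pos'],s['ft_force'],s['opening'])
w=snap('wrist','w7')['pixels'][:,:,::-1]
E
```

```text
[ 0.48246922 -0.11297749  0.10542548] [-0.59885998 -0.0591354   0.02125519] 0.052985271378364875
```

View pics/w7.png

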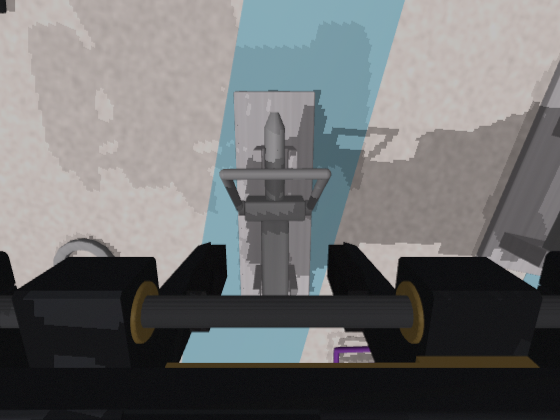

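Request:
{"api": "carry_out", "payload": {"targets": [[0.4,-0.001,0,-0.015,0],[0.4,0,0,-0.01,0],[0.4,0,0,-0.003,0],[1,0,0,0,0],[1,0,0,0,0],[1,0,0,0,0],[1,0,0,0,0],[1,0,0,0,0],[1,0,0,0,0],[1,0,0,0,0],[1,0,0,0,0]]}}

```text
time_s: 10.3
eef_pos: [0.4812, -0.1129, 0.0753]
tcp_rot: [3.11, 0.344, 0.012]
ft_force: [-0.5, 0.1, -0.2]
opening: 0.0129
```

```bash
python3 - <<'E'
from h import *
s=arm.sense();print(s['eef_pos'],s['ft_force'],s['opening'])
w=snap('wrist','w8')['pixels'][:,:,::-1]
cv2.imwrite('pics/z10.png',cv2.resize(w[75:310,215:345],None,fx=4.5,fy=2.5,interpolation=2))
E
```

```text
[ 0.48119118 -0.11293377  0.07527832] [-0.51777271  0.11084689 -0.21476571] 0.012913892152423547
```

View pics/z10.png

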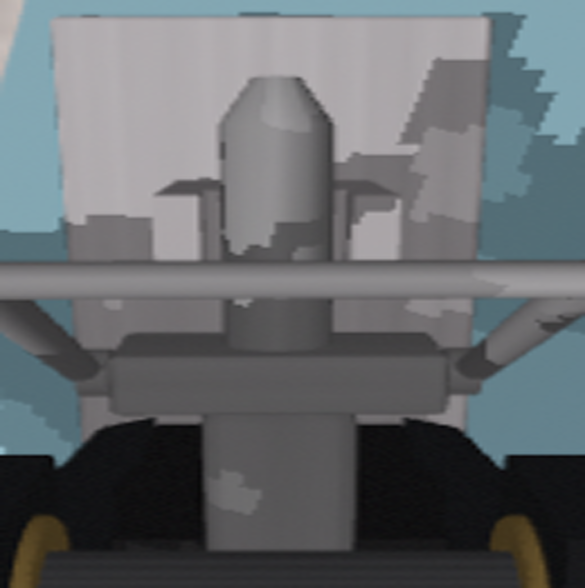

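Request:
{"api": "carry_out", "payload": {"targets": [[1,0,0,0.01,0],[1,0,0,0.02,0],[1,0,0,0.04,0],[1,0,0,0.05,0],[1,0,0,0.04,0],[1,0,0,0,0],[1,0,0,0,0]]}}

```text
time_s: 11.22
eef_pos: [0.4793, -0.1128, 0.2425]
tcp_rot: [3.11, 0.345, 0.011]
ft_force: [-0.4, 1.1, -1.3]
opening: 0.0129
```

```bash
python3 - <<'E'
from h import *
s=arm.sense();print(s['eef_pos'],s['ft_force'],s['opening'])
w=snap('wrist','w9')['pixels'][:,:,::-1]
cv2.imwrite('pics/z11.png',cv2.resize(w[75:310,205:350],None,fx=4,fy=2.5,interpolation=2))
E
```

```text
[ 0.47933441 -0.11278218  0.24250422] [-0.4014591   1.11639065 -1.3365136 ] 0.012945346073447122
```

View pics/z11.png

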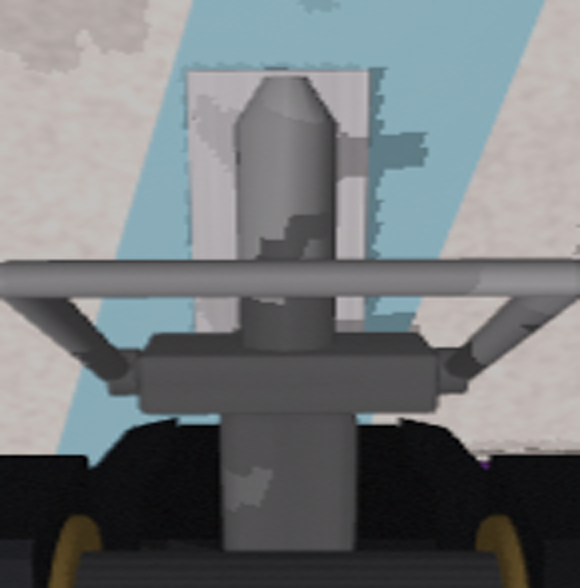

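View pics/w9.png

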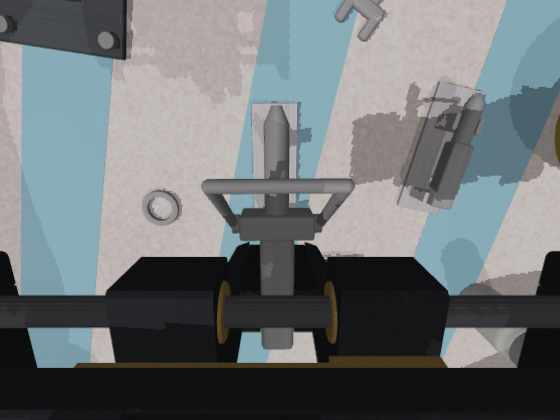

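```bash
python3 - <<'E'
from fit import *
s=arm.sense()
c=arm.camera('wrist')
f=lambda u,v:np.array([205+u/4.,75+v/2.5])
obs=[((.042,0,.001),f(286,77)),((.035,.005,0),f(236,122)),((.035,-.005,0),f(335,122)),
((-.010,.015,.008),f(139,412)),((-.010,-.015,.008),f(438,412)),((0,.015,-.008),f(148,334)),((0,-.015,-.008),f(424,334)),
(('bar',.018),(207.5,187)),(('bar',-.018),(349.5,187))]
p,r=fit(c,obs);print(p.round(4),r.round(1))
R=cv2.Rodrigues(s['tcp_rot'])[0];print(s['time_s'],s['eef_pos'],R.round(4))
np.save('p.npy',p)
E
```

```text
[ 3.4700e-02 -4.0000e-04  3.9300e-02  1.3370e-01  1.7000e-03  7.4000e-03
  1.1973e+00] [ 0.1 -0.6  0.   0.2  0.5  0.2 -1.2  0.1  0.9 -0.2  0.3  0.2 -0.2 -0.
  0.1  0.2 -0.5 -0.1  0.7]
11.275 [ 0.47951281 -0.11279318  0.24242553] [[ 0.9757  0.2189  0.0086]
 [ 0.219  -0.9757 -0.012 ]
 [ 0.0058  0.0136 -0.9999]]
```

```bash
python3 - <<'E'
from fit import *
c=arm.camera('wrist');C=np.linalg.inv(np.array(c['tool_from_camera']));B=np.diag([1.,-1,-1])
w=cv2.imread('pics/w9.png')
for pit in(0,.13):
  R=B@cv2.Rodrigues(np.array([0,pit,0.]))[0]
  for n,P in dict(tip=(.042,0,.002),tipl=(.042,.002,0),tl=(.035,.005,0),tr=(.035,-.005,0),bfb=(0,.015,-.008),bft=(0,.015,.008),brt=(-.01,.015,.008),tabrear=(-.061,.007,.009),tabrr=(-.061,-.007,.009)).items(): print(pit,n,proj(c,R@np.array(P)+[.0347,-.0004,.0393],C).round(1))
E
```

```text
0 tip [276.8 103.4]
0 tipl [271.4 103.7]
0 tl [263.6 123.1]
0 tr [289.9 123.1]
0 bfb [242.3 206.2]
0 bft [237.9 217. ]
0 brt [238.7 241.2]
0 tabrear [260.6 351. ]
0 tabrr [292.6 351. ]
0.13 tip [276.8 104.5]
0.13 tipl [271.7 105.5]
0.13 tl [264.1 123.9]
0.13 tr [289.4 123.9]
0.13 bfb [242.4 208.5]
0.13 bft [237.8 214.4]
0.13 brt [238.3 239.7]
0.13 tabrear [259.6 361.3]
0.13 tabrr [293.6 361.3]
```

Request:
{"api": "carry_out", "payload": {"targets": [[1,0.012,0.035,0.015,-3],[1,0.012,0.035,0.015,-3],[1,0.013,0.037,0.015,-3],[1,0.013,0.037,0.005,0],[1,0,0,0,0],[1,0,0,0,0]]}}

```text
time_s: 12.12
eef_pos: [0.5267, 0.0347, 0.286]
tcp_rot: [3.129, 0.089, -0.015]
ft_force: [-0.1, -0.2, -0.8]
opening: 0.0129
```

```bash
cat > look.py <<'E'
from h import *
import sys,pickle
n=sys.argv[1]
s=arm.sense();R=cv2.Rodrigues(s['tcp_rot'])[0];print(s['time_s'],s['eef_pos'],np.degrees(np.arctan2(R[1,0],R[0,0])),R[:,2],s['ft_force'],s['opening'])
c=snap('wrist',n);E=ext(c,s)
pickle.dump((c,E,s),open(n+'.pkl','wb'))
for l,z in {'bracket':0,'hole_low':.084,'hub_top':.056}.items():
        print(l,[(round(r['conf'],2),np.round(r['uv']),np.round(atz(c,r['uv'],E,z),4)) for r in arm.tip_of('wrist',l)[:2]])
E
python3 look.py wA
```

```text
12.125 [0.52673799 0.03473848 0.28595084] 3.248167936329582 [-0.00907081 -0.01159122 -0.99989168] [-0.05507251 -0.20060255 -0.79239853] 0.0129386741210906
bracket [(0.71, array([204.,  87.]), array([0.628 , 0.1188, 0.    ]))]
hole_low [(0.86, array([187.,  89.]), array([0.6184, 0.1156, 0.084 ])), (0.26, array([276., 212.]), array([0.512 , 0.0325, 0.084 ]))]
hub_top [(0.92, array([191.,  75.]), array([0.6328, 0.1188, 0.056 ])), (0.31, array([489.,   1.]), array([ 0.7105, -0.1471,  0.056 ]))]
```

View pics/wA.png

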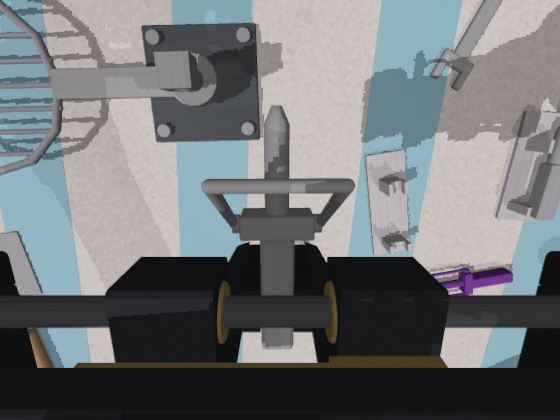

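Request:
{"api": "carry_out", "payload": {"targets": [[1,0,0.04,0,0],[1,0,0.05,0,0],[1,0,0.04,0,0],[1,0,0.02,0,0],[1,0,0,0,0],[1,0,0,0,0]]}}

```text
time_s: 13.08
eef_pos: [0.5271, 0.181, 0.2859]
tcp_rot: [3.126, 0.069, -0.014]
ft_force: [0.5, -1.1, -1.3]
opening: 0.0129
```

```bash
python3 look.py wB; python3 - <<'E'
import cv2
a=cv2.imread('pics/wA.png')[15:155,130:270];b=cv2.imread('pics/wB.png')
cv2.imwrite('pics/zA.png',cv2.resize(a,None,fx=4,fy=4,interpolation=2))
E
```

```text
13.075 [0.52711416 0.18100288 0.28594185] 2.508285516423904 [-0.00862496 -0.0146529  -0.99985544] [ 0.49567503 -1.10447353 -1.27371767] 0.012869726304040669
bracket [(0.89, array([332.,  91.]), array([0.6319, 0.1191, 0.    ]))]
hole_low [(0.58, array([350.,  99.]), array([0.6181, 0.1177, 0.084 ]))]
hub_top [(0.56, array([346.,  87.]), array([0.6306, 0.1162, 0.056 ]))]
```

View pics/wB.png

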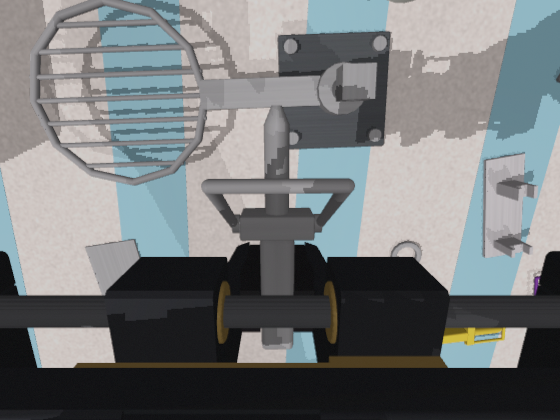

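View pics/zA.png

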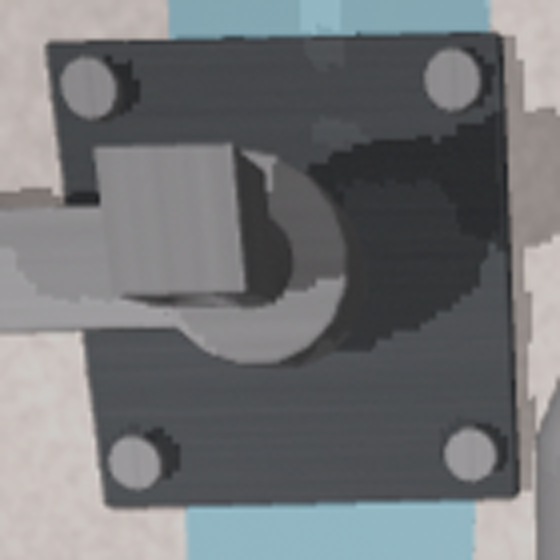

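```bash
python3 - <<'E'
import cv2
b=cv2.imread('pics/wB.png')[20:160,265:405]
cv2.imwrite('pics/zB.png',cv2.resize(b,None,fx=4,fy=4,interpolation=2))
E
```

```text
(no output)
```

View pics/zB.png

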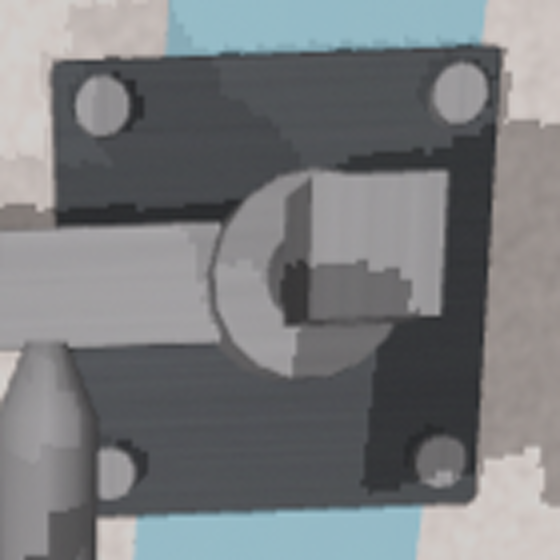

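```bash
python3 - <<'E'
from h import *
import pickle
from scipy.optimize import least_squares
A=pickle.load(open('wA.pkl','rb'));Bv=pickle.load(open('wB.pkl','rb'))
fa=lambda u,v:np.array([130+u/4,15+v/4]);fb=lambda u,v:np.array([265+u/4,20+v/4])
t=[(.013,.013),(.013,-.013),(-.013,-.013),(-.013,.013)]
q=[(.06,.06),(.06,-.06),(-.06,-.06),(-.06,.06)]
VA=[(fa(*x),t[i],1) for i,x in enumerate([(94,147),(234,144),(245,292),(109,296)])]+[(fa(*x),q[i],0) for i,x in enumerate([(48,43),(500,34),(518,496),(106,505)])]
VB=[(fb(*x),t[i],1) for i,x in enumerate([(311,176),(448,170),(440,318),(305,324)])]+[(fb(*x),q[i],0) for i,x in enumerate([(54,63),(500,49),(474,502)])]
def m(p,views):
    o=[];c,s=np.cos(p[2]),np.sin(p[2])
    for (cam,E,_),V in views:
        for uv,(x,y),top in V:
            o+=list(proj(cam,[p[0]+c*x-s*y,p[1]+s*x+c*y,p[3] if top else .008],E)-uv)
    return np.array(o)
for v in ([(A,VA)],[(Bv,VB)],[(A,VA),(Bv,VB)]):
    r=least_squares(lambda p:m(p,v),[.63,.115,.05,.1]);print(r.x.round(4),np.degrees(r.x[2]),r.fun.round(1))
np.save('br.npy',r.x)
E
```

```text
[0.6288 0.1178 0.0781 0.1149] 4.476736292342495 [-0.3 -0.2 -0.3 -0.1  0.3  0.2  0.5 -0.1 -1.4 -0.9  1.2 -0.9  0.8  1.4
 -0.8  1.5]
[0.6286 0.1193 0.0788 0.1139] 4.512221594788147 [ 0.2  0.4 -0.1  0.8  0.  -0.1  0.8 -0.5 -1.6 -0.8  0.6 -1.1 -0.1  1.3]
[0.6289 0.1187 0.0788 0.1122] 4.512894358708374 [-0.1  0.4 -0.5  0.4  0.1  0.3  0.6  0.  -2.3 -1.1  0.3 -1.1  0.   1.3
 -1.5  1.4  0.5  0.5  0.1  0.8  0.2 -0.3  1.2 -0.7 -1.  -1.   1.2 -1.3
  0.4  1. ]
```

```bash
python3 - <<'E'
from h import *
import pickle
from scipy.optimize import least_squares
A=pickle.load(open('wA.pkl','rb'));Bv=pickle.load(open('wB.pkl','rb'))
fa=lambda u,v:np.array([130+u/4,15+v/4]);fb=lambda u,v:np.array([265+u/4,20+v/4])
def tri(ua,ub):
    o1,d1=ray(A[0],ua,A[1]);o2,d2=ray(Bv[0],ub,Bv[1])
    M=np.stack([d1,-d2],1);k=np.linalg.lstsq(M,o2-o1,rcond=None)[0];p1=o1+k[0]*d1;p2=o2+k[1]*d2
    return (p1+p2)/2,p1-p2
for n,a,b in [('tFL',(94,147),(311,176)),('tFR',(234,144),(448,170)),('tRR',(245,292),(440,318)),('tRL',(109,296),(305,324)),('pFL',(48,43),(54,63)),('pFR',(500,34),(500,49)),('pRR',(518,496),(474,502)),('bFL',(90,85),(102,104)),('bFR',(452,79),(461,93)),('bRR',(470,454),(440,461)),]:
    x,e=tri(fa(*a),fb(*b));print(n,x.round(4),e.round(4))
E
```

```text
tFL [0.6413 0.1329 0.1113] [-0.0001  0.     -0.    ]
tFR [0.6435 0.1066 0.1112] [-0.0002  0.     -0.    ]
tRR [0.617  0.1048 0.1122] [ 0.0005 -0.      0.    ]
tRL [0.6147 0.1314 0.1115] [ 0.0005 -0.      0.    ]
pFL [0.6839 0.1821 0.005 ] [ 0.0001 -0.      0.    ]
pFR [0.6928 0.064  0.006 ] [ 0.0003 -0.      0.0001]
pRR [0.575  0.0543 0.0065] [ 0.0003 -0.     -0.    ]
bFL [0.6731 0.1692 0.0121] [ 0. -0.  0.]
bFR [0.6798 0.0755 0.014 ] [-0.0001  0.     -0.    ]
bRR [0.5863 0.068  0.0129] [ 0. -0. -0.]
```

Request:
{"api": "carry_out", "payload": {"targets": [[1,-0.009,-0.024,0,1],[1,-0.009,-0.024,0,1],[1,0,-0.024,-0.03,0],[1,0,0,-0.045,0],[1,0,0,-0.04,0],[1,0,0,-0.02,0],[1,0,0,0,0],[1,0,0,0,0]]}}

```text
time_s: 14.28
eef_pos: [0.5106, 0.1017, 0.15]
tcp_rot: [3.124, 0.111, -0.004]
ft_force: [0.7, -0.1, 0.1]
opening: 0.0127
```

```bash
python3 look.py wC
```

```text
14.275 [0.51055611 0.10166019 0.14998178] 4.0829513260143635 [-0.00202818 -0.0151943  -0.9998825 ] [ 0.70946618 -0.13758128  0.11628077] 0.012740654861819627
bracket [(0.9, array([262.,  44.]), array([ 0.6309,  0.1187, -0.    ])), (0.65, array([258.,  18.]), array([0.6466, 0.1217, 0.    ]))]
hole_low [(0.8, array([257.,  31.]), array([0.6172, 0.1174, 0.084 ]))]
hub_top [(0.85, array([257.,  16.]), array([0.631 , 0.1193, 0.056 ]))]
```

View pics/wC.png

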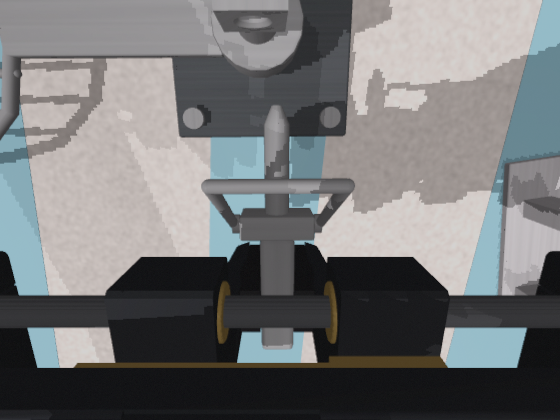

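```bash
python3 - <<'E'
import cv2
b=cv2.imread('pics/wC.png')[0:130,195:325]
cv2.imwrite('pics/zC.png',cv2.resize(b,None,fx=5,fy=4.5,interpolation=2))
E
```

```text
(no output)
```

View pics/zC.png

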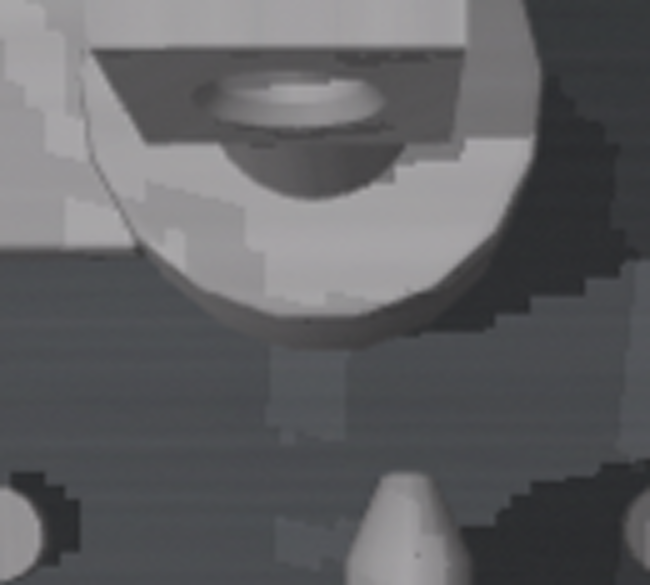

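```bash
cat > hole.py <<'E'
from h import *
import pickle
def plane(c,uv,E,p0,n):
    o,d=ray(c,uv,E); return o+d*((p0-o)@n)/(d@n)
if __name__=='__main__':
    c,E,s=pickle.load(open('wC.pkl','rb'))
    y=np.radians(4.5);u=np.array([np.cos(y),np.sin(y),0]);n=np.array([-u[1],u[0],0])
    pc=np.array([.629,.119,0])
    for off in(-.002,0,.002):
      pf=pc-(.013+off)*u
      for k,a in dict(hole=(290,101),TL=(92,49),TR=(465,47),BL=(147,142),BR=(450,140)).items():
        P=plane(c,(195+a[0]/5,a[1]/4.5),E,pf,u); print(off,k,P.round(4),'lat',((P-pc)@n).round(4))
    R=cv2.Rodrigues(s['tcp_rot'])[0]
    o=s['eef_pos']+R@[.0347,-.0004,.0393];t=s['eef_pos']+R@[.0767,-.0004,.0393]
    tp=atz(c,(277,106),E,t[2])
    print('pin o',o,'tip',t,'lat',(o-pc)@n,(t-pc)@n,'x',(t-pc)@u, 'tip seen',tp,(tp-pc)@n)
E
python3 hole.py
```

```text
-0.002 hole [0.618  0.1185 0.093 ] lat 0.0004
-0.002 TL [0.6169 0.1319 0.1062] lat 0.0138
-0.002 TR [0.619  0.1052 0.1065] lat -0.0129
-0.002 BL [0.617  0.1318 0.0803] lat 0.0137
-0.002 BR [0.6191 0.1052 0.0808] lat -0.013
0 hole [0.616  0.118  0.1001] lat 0.0
0 TL [0.615  0.1307 0.1126] lat 0.0128
0 TR [0.617  0.1054 0.113 ] lat -0.0126
0 BL [0.615  0.1306 0.0881] lat 0.0127
0 BR [0.617  0.1054 0.0886] lat -0.0126
0.002 hole [0.6141 0.1175 0.1073] lat -0.0003
0.002 TL [0.6131 0.1295 0.1191] lat 0.0117
0.002 TR [0.615  0.1056 0.1194] lat -0.0123
0.002 BL [0.6131 0.1294 0.0959] lat 0.0116
0.002 BR [0.615  0.1056 0.0963] lat -0.0123
pin o [0.54505968 0.10393264 0.11057264] tip [0.58695288 0.10692305 0.11044222] lat -0.008435032012402359 -0.008740740484058072 x -0.042865049888160874 tip seen [0.5860787  0.10686892 0.11044222] -0.008726120703325133
```

Request:
{"api": "carry_out", "payload": {"targets": [[1,0,0.006,-0.008,0.4],[1,0,0.002,-0.003,0],[1,0,0,0,0],[1,0,0,0,0]]}}

```text
time_s: 14.98
eef_pos: [0.511, 0.1111, 0.1392]
tcp_rot: [3.125, 0.125, -0.001]
ft_force: [-0.3, -0.1, -1.0]
opening: 0.0131
```

```bash
python3 look.py wD; cat > st.py <<'E'
from h import *
def st():
    s=arm.sense();R=cv2.Rodrigues(s['tcp_rot'])[0]
    y=np.radians(4.5);u=np.array([np.cos(y),np.sin(y),0]);n=np.array([-u[1],u[0],0]);pc=np.array([.629,.119,0])
    o=s['eef_pos']+R@[.0347,-.0004,.0393];t=s['eef_pos']+R@[.0767,-.0004,.0393]
    print('t',round(s['time_s'],2),'origin b',((o-pc)@u).round(4),((o-pc)@n).round(4),o[2].round(4),'tip b',((t-pc)@u).round(4),((t-pc)@n).round(4),t[2].round(4),'yaw',np.degrees(np.arctan2(R[1,0],R[0,0])).round(2),'F',np.round(s['ft_force'],1),'M',np.round(s['moment'],2),'op',round(s['opening'],4))
if __name__=='__main__': st()
E
python3 st.py
```

```text
14.975 [0.511003   0.11108622 0.13915719] 4.572322298431054 [ 2.24477168e-04 -1.44258704e-02 -9.99895917e-01] [-0.3499862  -0.10600676 -1.00546244] 0.013135621747038707
bracket [(0.72, array([275.,  43.]), array([0.6304, 0.12  , 0.    ]))]
hole_low [(0.66, array([281.,  24.]), array([0.6182, 0.1176, 0.084 ]))]
hub_top [(0.66, array([277.,  14.]), array([0.6302, 0.1199, 0.056 ]))]
t 15.18 origin b -0.0835 0.0011 0.0999 tip b -0.0415 0.0011 0.0999 yaw 4.55 F [-0.8 -1.1 -2.6] M [0.04 0.02 0.02] op 0.0128
```

View pics/wD.png

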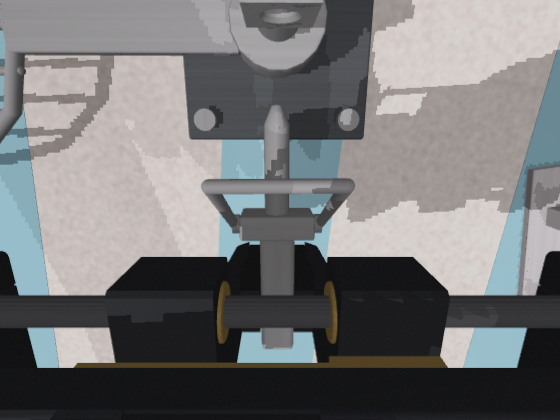

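Request:
{"api": "carry_out", "payload": {"targets": [[1,0.01,0.0,-0.001,0],[1,0.009,0.0,0,0],[1,0,0,0,0],[1,0,0,0,0]]}}

```text
time_s: 15.68
eef_pos: [0.5321, 0.1106, 0.1383]
tcp_rot: [3.125, 0.123, 0.001]
ft_force: [0.6, 0.3, -2.5]
opening: 0.013
```

```bash
python3 st.py; python3 look.py wE;  python3 - <<'E'
import cv2
b=cv2.imread('pics/wE.png')[0:130,215:345]
cv2.imwrite('pics/zE.png',cv2.resize(b,None,fx=5,fy=4.5,interpolation=2))
E
```

```text
t 15.68 origin b -0.0626 -0.0009 0.099 tip b -0.0206 -0.0009 0.099 yaw 4.51 F [ 0.6  0.3 -2.5] M [-0.    0.06  0.05] op 0.013
15.675 [0.53207558 0.11063053 0.13828963] 4.506210746617964 [ 0.00111867 -0.01431073 -0.99989697] [ 0.63722681  0.29178904 -2.4679903 ] 0.0129559283821715
bracket [(0.94, array([274.,  80.]), array([0.629 , 0.1185, 0.    ])), (0.67, array([272.,  82.]), array([0.6278, 0.1194, 0.    ]))]
hole_low [(0.79, array([276.,  84.]), array([0.6173, 0.1174, 0.084 ]))]
hub_top []
```

View pics/zE.png

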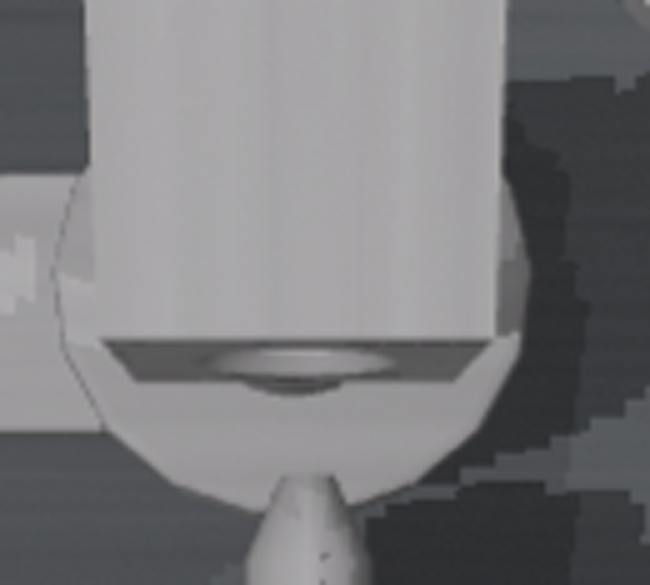

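Request:
{"api": "carry_out", "payload": {"targets": [[1,0.005,0.0013,0,0],[1,0.005,0.0005,0,0],[1,0,0,0,0]]}}

```text
time_s: 16.25
eef_pos: [0.5426, 0.1127, 0.1385]
tcp_rot: [3.125, 0.124, 0.001]
ft_force: [0.6, -0.2, -1.0]
opening: 0.0128
```

```bash
python3 st.py
```

```text
t 16.25 origin b -0.0519 0.0004 0.0992 tip b -0.0099 0.0004 0.0992 yaw 4.54 F [ 0.6 -0.2 -1. ] M [0.05 0.02 0.03] op 0.0128
```

Request:
{"api": "carry_out", "payload": {"targets": [[1,0.003,0.0,0,0],[1,0.002,0.0,0,0],[1,0,0,0,0]]}}

```text
time_s: 16.62
eef_pos: [0.5479, 0.1127, 0.1384]
tcp_rot: [3.125, 0.124, 0.001]
ft_force: [0.2, -0.2, -0.5]
opening: 0.0129
```

```bash
python3 st.py; python3 look.py wF;  python3 - <<'E'
import cv2
b=cv2.imread('pics/wF.png')[0:130,215:345]
cv2.imwrite('pics/zF.png',cv2.resize(b,None,fx=5,fy=4.5,interpolation=2))
E
```

```text
t 16.62 origin b -0.0466 -0.0001 0.0991 tip b -0.0046 -0.0001 0.0991 yaw 4.53 F [ 0.2 -0.2 -0.5] M [0.03 0.01 0.02] op 0.0129
16.625 [0.54791404 0.11266038 0.13843572] 4.533099730939472 [ 0.00127997 -0.01436829 -0.99989595] [ 0.19148521 -0.21370399 -0.45613655] 0.01293470486018377
bracket [(0.59, array([273., 104.]), array([0.6299, 0.1198, 0.    ]))]
hole_low [(0.61, array([277., 121.]), array([0.6184, 0.1179, 0.084 ]))]
hub_top []
```

View pics/zF.png

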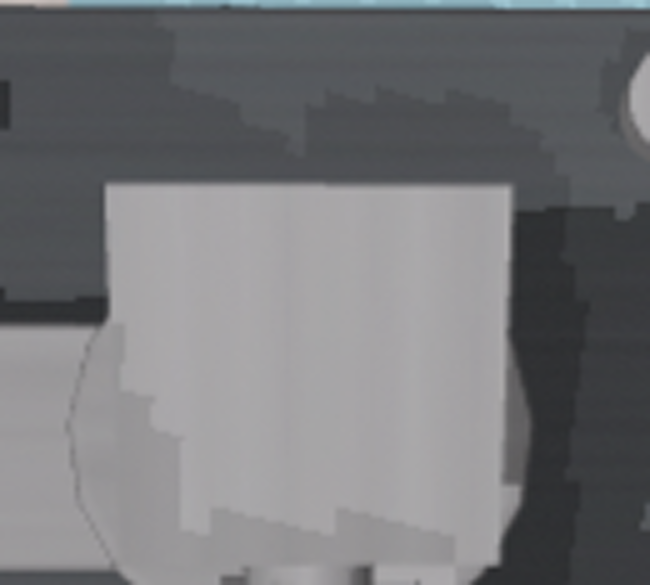

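Request:
{"api": "carry_out", "payload": {"targets": [[1,0.003,0.0002,0,0],[1,0.003,0.0002,0,0],[1,0.003,0.0002,0,0]]}}

```text
time_s: 17.2
eef_pos: [0.5571, 0.1133, 0.1385]
tcp_rot: [3.125, 0.124, 0.001]
ft_force: [1.0, -0.3, -0.6]
opening: 0.013
```

```bash
python3 st.py
```

```text
t 17.2 origin b -0.0375 -0.0002 0.0992 tip b 0.0045 -0.0001 0.0991 yaw 4.55 F [ 1.  -0.3 -0.6] M [-0.01 -0.04 -0.05] op 0.013
```

Request:
{"api": "carry_out", "payload": {"targets": [[1,0.003,0.0002,0,0],[1,0.003,0.0003,0,0],[1,0.003,0.0003,0,0]]}}

```text
time_s: 17.58
eef_pos: [0.5649, 0.114, 0.1377]
tcp_rot: [3.124, 0.125, -0.006]
ft_force: [-3.4, -0.4, 0.2]
opening: 0.0131
```

```bash
python3 st.py
```

```text
t 17.57 origin b -0.0298 -0.0001 0.0982 tip b 0.0122 -0.0 0.0981 yaw 4.56 F [-3.4 -0.4  0.2] M [-0.02  0.65 -0.06] op 0.0131
```

Request:
{"api": "carry_out", "payload": {"targets": [[1,0.003,0.0002,0,0],[1,0.003,0.0002,0,0],[1,0.003,0.0003,0,0]]}}

```text
time_s: 17.95
eef_pos: [0.5733, 0.1148, 0.1374]
tcp_rot: [3.123, 0.125, -0.01]
ft_force: [-4.2, -0.8, 0.2]
opening: 0.0129
```

```bash
python3 st.py
```

```text
t 17.95 origin b -0.0214 0.0 0.0978 tip b 0.0206 0.0001 0.0975 yaw 4.58 F [-4.2 -0.8  0.2] M [-0.06  0.74 -0.05] op 0.0129
```

Request:
{"api": "carry_out", "payload": {"targets": [[1,0.003,0.0002,0,0],[1,0.002,0.0002,0,0],[1,0,0,0,0]]}}

```text
time_s: 18.32
eef_pos: [0.579, 0.1152, 0.1375]
tcp_rot: [3.123, 0.125, -0.009]
ft_force: [-3.8, 0.3, -0.2]
opening: 0.0128
```

```bash
python3 st.py; python3 look.py wG
```

```text
t 18.32 origin b -0.0157 -0.0 0.098 tip b 0.0263 0.0 0.0977 yaw 4.57 F [-3.8  0.3 -0.2] M [-0.01  0.6  -0.02] op 0.0128
18.325 [0.57901737 0.11522596 0.13750355] 4.572552594810983 [-0.00541535 -0.01593576 -0.99985835] [-3.8046646   0.34057837 -0.2009706 ] 0.012822429747290084
bracket [(0.78, array([273., 147.]), array([0.6312, 0.1203, 0.    ]))]
hole_low []
hub_top []
```

View pics/wG.png

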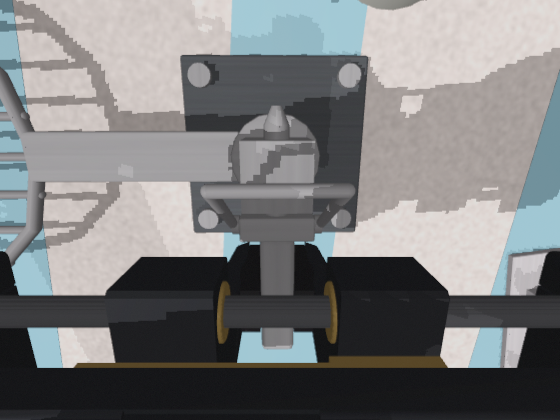

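Request:
{"api": "carry_out", "payload": {"targets": [[1,0.0015,0.0001,0,0],[1,0.001,0.0001,0,0]]}}

```text
time_s: 18.77
eef_pos: [0.581, 0.1154, 0.1374]
tcp_rot: [3.123, 0.125, -0.011]
ft_force: [-5.6, 0.8, 0.9]
opening: 0.0129
```

```bash
python3 st.py
```

```text
t 18.77 origin b -0.0137 0.0 0.0979 tip b 0.0283 0.0001 0.0975 yaw 4.58 F [-5.6  0.8  0.9] M [ 0.03  0.9  -0.03] op 0.0129
```

Request:
{"api": "carry_out", "payload": {"targets": [[1,0.0015,0.0001,0,0],[1,0.0015,0.0001,0,0]]}}

```text
time_s: 19.02
eef_pos: [0.5832, 0.1156, 0.1372]
tcp_rot: [3.123, 0.125, -0.015]
ft_force: [-7.7, -0.1, 2.5]
opening: 0.0128
```

```bash
python3 st.py; python3 look.py wH; python3 - <<'E'
import cv2
b=cv2.imread('pics/wH.png')[95:245,190:370]
cv2.imwrite('pics/zH.png',cv2.resize(b,None,fx=4,fy=4,interpolation=2))
E
```

```text
t 19.02 origin b -0.0116 0.0001 0.0975 tip b 0.0304 0.0001 0.0971 yaw 4.59 F [-7.7 -0.1  2.5] M [ 0.    1.38 -0.07] op 0.0128
19.025 [0.58321939 0.11563919 0.13718342] 4.588369913192314 [-0.00865252 -0.01662999 -0.99982427] [-7.65903365 -0.13361205  2.46962548] 0.01281268483396142
bracket [(0.81, array([275., 152.]), array([0.6318, 0.1187, 0.    ]))]
hole_low [(0.56, array([275., 201.]), array([0.618 , 0.1187, 0.084 ])), (0.15, array([274., 282.]), array([0.5769, 0.116 , 0.084 ]))]
hub_top []
```

View pics/zH.png

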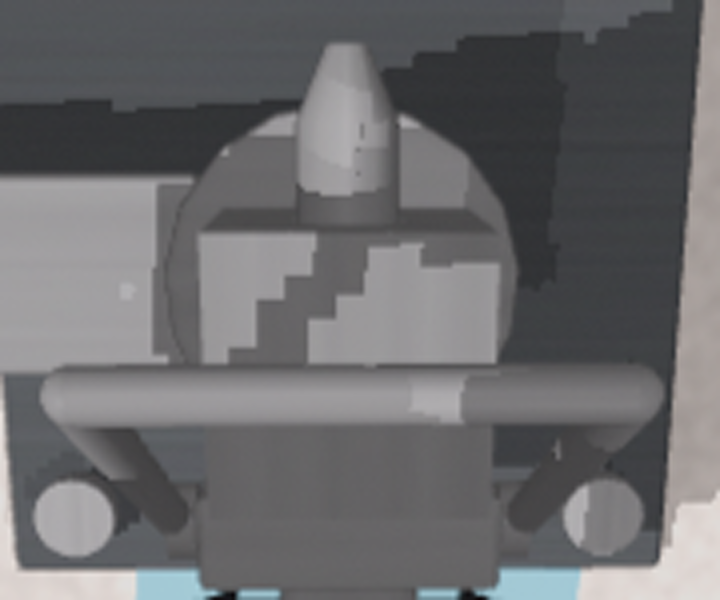

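```bash
python3 - <<'E'
from h import *
import pickle
c,E,s=pickle.load(open('wH.pkl','rb'))
y=np.radians(4.5);u=np.array([np.cos(y),np.sin(y),0]);pc=np.array([.629,.119,0])
f=lambda a,b:(190+a/4,95+b/4)
for zt in(.111,.1125):
  F=[atz(c,f(a,b),E,zt) for a,b in((198,237),(499,233))]
  t=atz(c,f(345,42),E,zt-.0135)
  print([((p-pc)@u).round(4) for p in F],((t-pc)@u).round(4),np.linalg.norm(F[0]-F[1]))
E
```

```text
[np.float64(0.0131), np.float64(0.0134)] 0.0297 0.02611061834893539
[np.float64(0.0132), np.float64(0.0136)] 0.0296 0.025743688798099292
```

Request:
{"api": "carry_out", "payload": {"targets": [[1,0.0003,0,0,0],[1,0.0003,0,0,0]]}}

```text
time_s: 19.48
eef_pos: [0.5832, 0.1157, 0.1373]
tcp_rot: [3.122, 0.126, -0.017]
ft_force: [-6.1, -0.1, 2.2]
opening: 0.0132
```

```bash
python3 st.py
```

```text
t 19.48 origin b -0.0116 0.0001 0.0976 tip b 0.0304 0.0002 0.0971 yaw 4.6 F [-6.1 -0.1  2.2] M [-0.05  1.02 -0.  ] op 0.0132
```

Request:
{"api": "carry_out", "payload": {"targets": [[0.5,0,0,0,0],[0.5,0,0,0,0],[0.5,0,0,0,0],[0.5,0,0,0,0]]}}

```text
time_s: 19.98
eef_pos: [0.587, 0.1159, 0.1385]
tcp_rot: [3.124, 0.124, -0.004]
ft_force: [0.1, -1.5, 0.3]
opening: 0.0438
```

```bash
python3 st.py; python3 look.py wI
```

```text
t 19.98 origin b -0.0076 0.0 0.0991 tip b 0.0344 0.0001 0.099 yaw 4.56 F [ 0.1 -1.5  0.3] M [ 0.07 -0.02  0.03] op 0.0438
19.975 [0.58697047 0.11588993 0.1385457 ] 4.561935848416627 [-0.00213959 -0.01520314 -0.99988214] [ 0.05151929 -1.48615584  0.25489267] 0.043781883349527456
bracket [(0.62, array([271., 157.]), array([0.6325, 0.1218, 0.    ]))]
hole_low [(0.67, array([276., 219.]), array([0.6131, 0.118 , 0.084 ])), (0.58, array([275., 208.]), array([0.6184, 0.119 , 0.084 ]))]
hub_top []
```

View pics/wI.png

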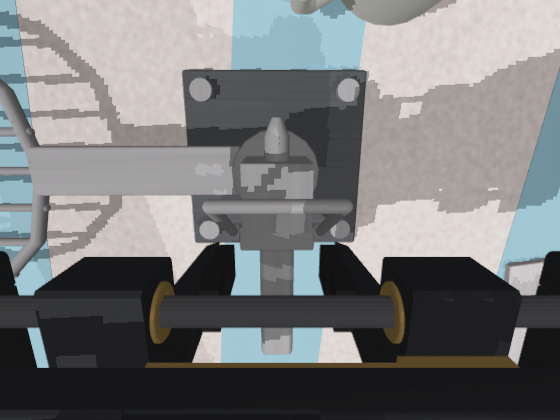

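Request:
{"api": "carry_out", "payload": {"targets": [[0.5,-0.005,0,0.01,0],[0.5,-0.01,-0.001,0.03,0],[0.5,0,0,0.05,0],[0.7,0,0,0.04,0],[1,0,0,0,0],[1,0,0,0,0]]}}

```text
time_s: 20.92
eef_pos: [0.5685, 0.1149, 0.2741]
tcp_rot: [3.123, 0.126, -0.006]
ft_force: [-0.5, -0.5, -0.4]
opening: 0.0163
```

```bash
python3 look.py wJ
```

```text
20.925 [0.56848101 0.11485787 0.2741093 ] 4.619786963998773 [-0.00339328 -0.01582645 -0.999869  ] [-0.52762013 -0.50269003 -0.40362447] 0.016273836583446315
bracket [(0.79, array([271., 129.]), array([0.6306, 0.1219, 0.    ]))]
hole_low [(0.59, array([280., 146.]), array([0.6186, 0.113 , 0.084 ]))]
hub_top []
```

View pics/wJ.png

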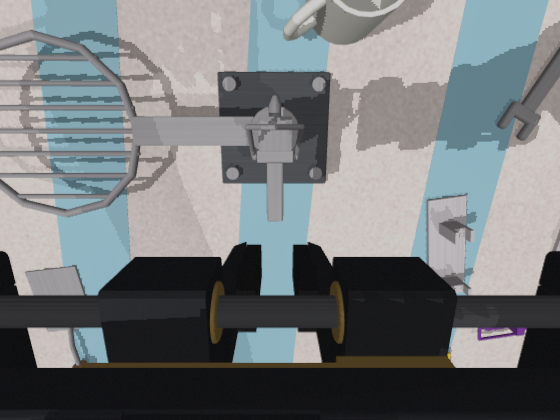

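```bash
python3 - <<'E'
from h import *
import pickle
c,E,s=pickle.load(open('wJ.pkl','rb'))
w=cv2.imread('pics/wJ.png')[60:240,205:345]
cv2.imwrite('pics/zJ.png',cv2.resize(w,None,fx=4.2,fy=3.3,interpolation=2))
y=np.radians(4.5);u=np.array([np.cos(y),np.sin(y),0]);pc=np.array([.629,.119,0])
for b in np.arange(.8,1.5,.1):
  print(round(b,1),proj(c,pc+u*(-.018+.05*np.cos(b))+[0,0,.0985+.05*np.sin(b)],E).round(1))
print('tip',proj(c,pc+u*.029+[0,0,.0985],E),'tabend',proj(c,pc+u*(-.074)+[0,0,.1075],E))
E
```

```text
0.8 [275.2 110.4]
0.9 [275.2 116. ]
1.0 [275.3 122.2]
1.1 [275.3 128.9]
1.2 [275.3 136. ]
1.3 [275.4 143.4]
1.4 [275.4 150.9]
tip [274.6345613   95.96466549] tabend [274.59209534 222.90798126]
```

View pics/zJ.png

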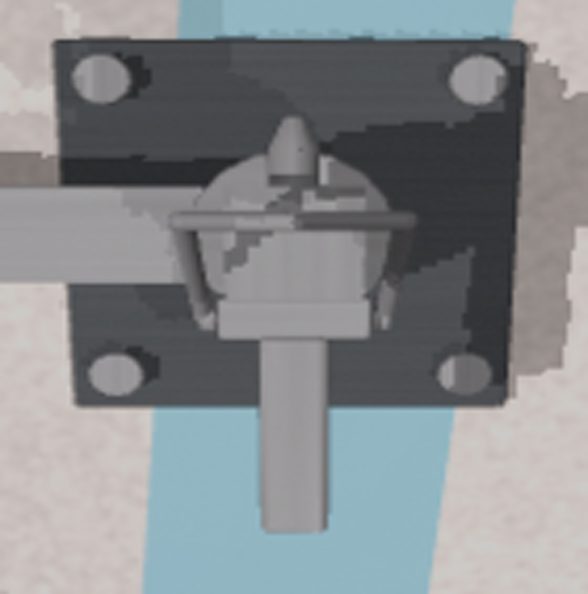

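Request:
{"api": "carry_out", "payload": {"targets": [[1,0.03,0.0025,0,0],[1,0.03,0.0025,0,0],[1,0.008,0.0005,-0.02,0],[1,0,0,-0.02,0],[1,0,0,-0.008,0],[1,0,0,0,0],[1,0,0,0,0]]}}

```text
time_s: 22.0
eef_pos: [0.6331, 0.12, 0.2157]
tcp_rot: [3.121, 0.128, -0.028]
ft_force: [-0.5, 0.2, -0.5]
opening: 0.0004
```

```bash
cat > sb.py <<'E'
from h import *
s=arm.sense();R=cv2.Rodrigues(s['tcp_rot'])[0]
y=np.radians(4.5);u=np.array([np.cos(y),np.sin(y),0]);n=np.array([-u[1],u[0],0]);pc=np.array([.629,.119,0])
t=s['eef_pos']+R@[0,0,.064]
print('t',round(s['time_s'],2),'fingertip b',((t-pc)@u).round(4),((t-pc)@n).round(4),t[2].round(4),'F',np.round(s['ft_force'],1),'M',np.round(s['moment'],2),'op',round(s['opening'],4))
E
python3 sb.py; python3 look.py wK
```

```text
t 22.0 fingertip b 0.0029 -0.0004 0.1517 F [-0.5  0.2 -0.5] M [ 0.03 -0.   -0.01] op 0.0004
22.0 [0.63307304 0.11997736 0.21571434] 4.694983391265178 [-0.01727269 -0.01846838 -0.99968024] [-0.46542565  0.1817231  -0.52115759] 0.0003750088723208261
bracket [(0.87, array([274., 194.]), array([0.6312, 0.1188, 0.    ]))]
hole_low [(0.63, array([275., 235.]), array([0.6199, 0.1179, 0.084 ]))]
hub_top [(0.58, array([273., 210.]), array([0.6307, 0.1203, 0.056 ]))]
```

View pics/wK.png

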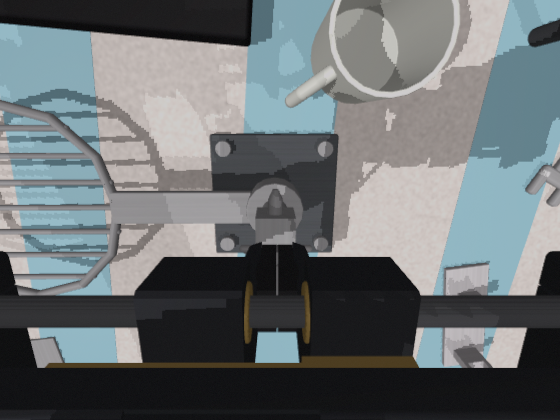

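Request:
{"api": "carry_out", "payload": {"targets": [[1,0.008,0.0005,0,0],[1,0,0,-0.004,0],[1,0.002,0,-0.004,0],[1,0.003,0,-0.004,0]]}}

```text
time_s: 22.7
eef_pos: [0.649, 0.1208, 0.2054]
tcp_rot: [3.122, 0.128, -0.019]
ft_force: [2.2, 0.3, 4.8]
opening: 0.0004
```

```bash
python3 sb.py
```

```text
t 22.7 fingertip b 0.0193 -0.0008 0.1414 F [2.2 0.3 4.8] M [ 0.05 -0.48  0.03] op 0.0004
```

Request:
{"api": "carry_out", "payload": {"targets": [[1,0.001,0,-0.004,0],[1,0.002,0,-0.004,0]]}}

```text
time_s: 22.95
eef_pos: [0.6558, 0.1213, 0.1995]
tcp_rot: [3.124, 0.127, -0.005]
ft_force: [2.9, -0.1, 3.0]
opening: 0.0004
```

```bash
python3 sb.py; python3 look.py wL; python3 - <<'E'
from h import *
c=snap('side','sL');a=c['pixels'][:,:,::-1];p=proj(c,[.63,.12,.11],ext(c));u,v=map(int,p);print(p)
cv2.imwrite('pics/zL.png',cv2.resize(a[v-50:v+50,u-60:u+60],None,fx=6,fy=6,interpolation=2))
E
```

```text
t 22.95 fingertip b 0.0267 -0.0008 0.1355 F [ 2.9 -0.1  3. ] M [ 0.1  -0.58  0.04] op 0.0004
22.95 [0.65580735 0.12132026 0.19946434] 4.654107944943466 [-0.00263049 -0.01533268 -0.99987899] [ 2.93633187 -0.13754101  2.99312171] 0.0003568406669556899
bracket [(0.56, array([272., 226.]), array([0.6288, 0.1206, 0.    ]))]
hole_low []
hub_top [(0.86, array([274., 246.]), array([0.6316, 0.1193, 0.056 ]))]
[304.86427405 158.52687024]
```

View pics/zL.png

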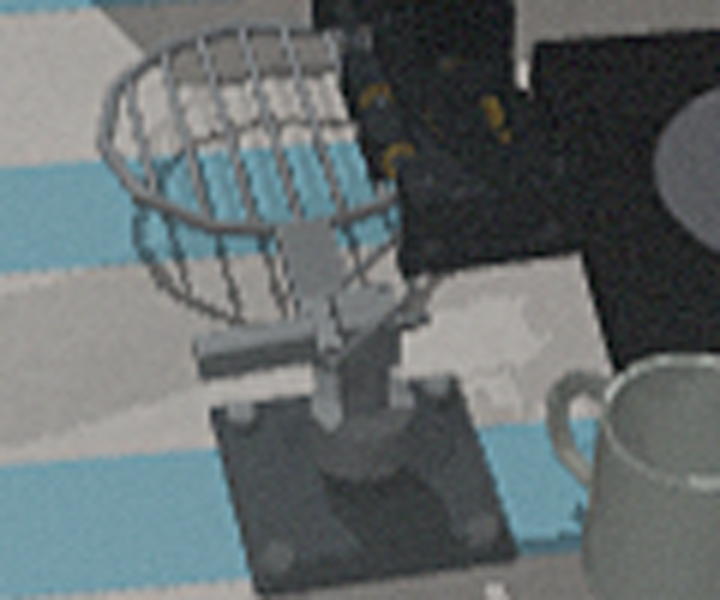

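View pics/wL.png

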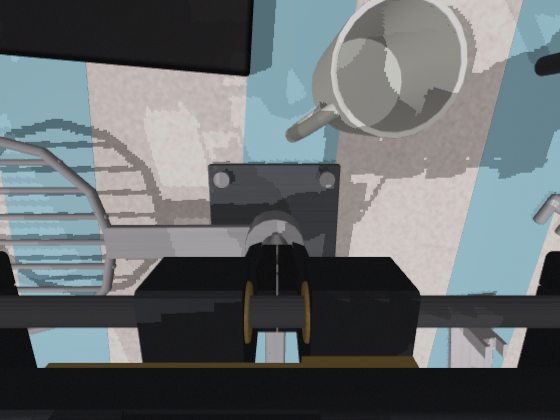

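```bash
python3 - <<'E'
from h import *
c=arm.camera('side');E=ext(c)
y=np.radians(4.5);u=np.array([np.cos(y),np.sin(y),0]);n=np.array([-u[1],u[0],0]);pc=np.array([.629,.119,0])
a=cv2.imread('pics/sL.png')[108:208,244:364];a=cv2.resize(a,None,fx=6,fy=6,interpolation=2)
P=lambda p:tuple(np.round((proj(c,p,E)-[244,108])*6+3).astype(int))
for b,col in((.6,(0,0,255)),(.75,(0,255,0)),(.9,(255,0,0))):
  print(b,[P(pc+u*(-.018+.05*np.cos(b))+n*k+[0,0,.0985+.05*np.sin(b)]) for k in(.018,-.018)])
for k in(.018,-.018):print('h',P(pc-u*.018+n*k+[0,0,.0985]))
cv2.imwrite('pics/zL2.png',cv2.resize(a[200:420,250:520],None,fx=2.7,fy=2.7))
E
```

```text
0.6 [(np.int64(411), np.int64(244)), (np.int64(431), np.int64(299))]
0.75 [(np.int64(401), np.int64(235)), (np.int64(420), np.int64(290))]
0.9 [(np.int64(389), np.int64(227)), (np.int64(408), np.int64(282))]
h (np.int64(316), np.int64(306))
h (np.int64(333), np.int64(361))
```

View pics/zL2.png

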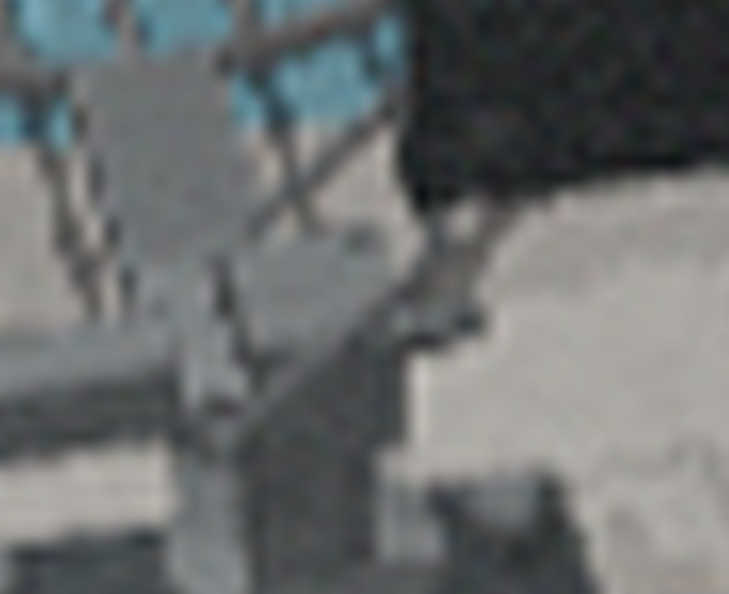

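Request:
{"api": "carry_out", "payload": {"targets": [[1,-0.003,0,-0.004,0],[1,0,0,-0.004,0]]}}

```text
time_s: 23.5
eef_pos: [0.6576, 0.1217, 0.1955]
tcp_rot: [3.126, 0.126, 0.016]
ft_force: [5.4, 0.1, 4.6]
opening: 0.0004
```

```bash
python3 sb.py
```

```text
t 23.5 fingertip b 0.0294 -0.0004 0.1315 F [5.4 0.1 4.6] M [ 0.06 -1.08  0.04] op 0.0004
```

Request:
{"api": "carry_out", "payload": {"targets": [[1,0,0,0.01,0],[1,-0.009,-0.001,0,0],[1,0,0,0,0]]}}

```text
time_s: 23.88
eef_pos: [0.6451, 0.1202, 0.204]
tcp_rot: [3.124, 0.126, 0.004]
ft_force: [-0.7, -0.2, 0.5]
opening: 0.0004
```

```bash
python3 sb.py
```

```text
t 23.88 fingertip b 0.0163 -0.001 0.14 F [-0.7 -0.2  0.5] M [ 0.01 -0.05  0.02] op 0.0004
```

Request:
{"api": "carry_out", "payload": {"targets": [[1,0.001,0,-0.004,0],[1,0.001,0,-0.004,0],[1,0,0,0,0]]}}

```text
time_s: 24.25
eef_pos: [0.6461, 0.12, 0.1941]
tcp_rot: [3.124, 0.127, -0.001]
ft_force: [0.7, 0.1, 0.1]
opening: 0.0003
```

```bash
python3 sb.py; python3 - <<'E'
from h import *
c=snap('side','sM');a=c['pixels'][:,:,::-1]
cv2.imwrite('pics/zM.png',cv2.resize(a[138:182,280:340],None,fx=12,fy=12,interpolation=2))
E
```

```text
t 24.25 fingertip b 0.017 -0.0013 0.1302 F [0.7 0.1 0.1] M [ 0.03  0.01 -0.03] op 0.0003
```

View pics/zM.png

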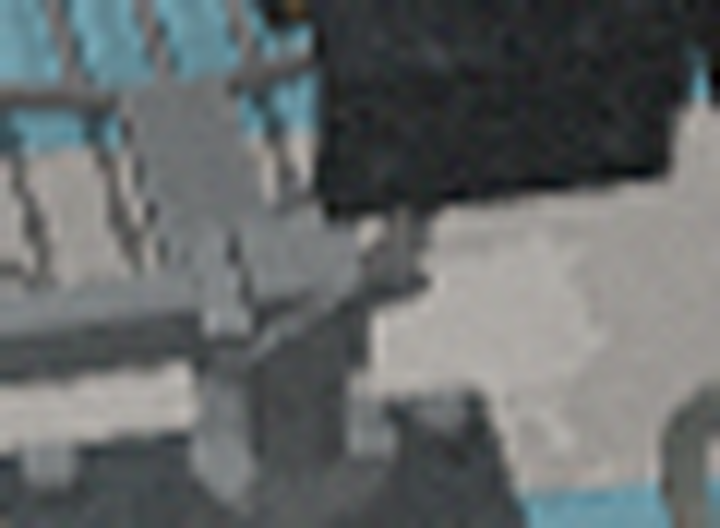

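Request:
{"api": "carry_out", "payload": {"targets": [[1,0.001,0,-0.004,0],[1,0.001,0,-0.003,0]]}}

```text
time_s: 24.55
eef_pos: [0.6493, 0.1203, 0.1877]
tcp_rot: [3.124, 0.127, 0.004]
ft_force: [-0.2, -0.0, 0.4]
opening: 0.0001
```

```bash
python3 sb.py
```

```text
t 24.55 fingertip b 0.0204 -0.0012 0.1238 F [-0.2 -0.   0.4] M [ 0.06 -0.16 -0.03] op 0.0001
```

```bash
python3 - <<'E'
from h import *
c=snap('side','sN');a=c['pixels'][:,:,::-1];E=ext(c)
cv2.imwrite('pics/zN.png',cv2.resize(a[138:182,280:340],None,fx=12,fy=12,interpolation=2))
y=np.radians(4.5);u=np.array([np.cos(y),np.sin(y),0]);n=np.array([-u[1],u[0],0]);pc=np.array([.629,.119,0])
for b in(.2,.35,.5,.65,.8): print(b,np.round((proj(c,pc+u*(-.018+.05*np.cos(b))-n*.018+[0,0,.0985+.05*np.sin(b)],E)-[280,138])*12+6))
print(np.round((proj(c,pc-u*.018-n*.018+[0,0,.0985],E)-[280,138])*12+6))
E
```

```text
0.2 [460. 298.]
0.35 [453. 274.]
0.5 [440. 252.]
0.65 [423. 232.]
0.8 [401. 214.]
[235. 363.]
```

View pics/zN.png

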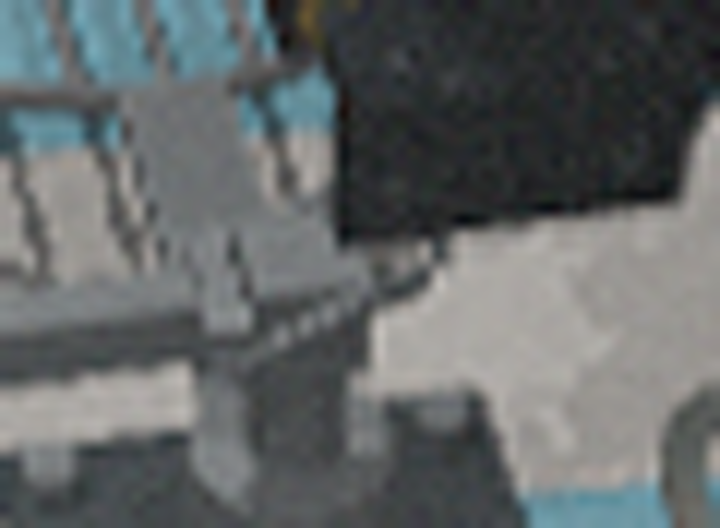

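Request:
{"api": "carry_out", "payload": {"targets": [[1,0.004,0.0005,-0.002,0],[1,0.003,0.0005,-0.003,0],[1,0,0,0,0]]}}

```text
time_s: 24.98
eef_pos: [0.6562, 0.1212, 0.1815]
tcp_rot: [3.124, 0.127, 0.001]
ft_force: [0.0, 0.7, 0.3]
opening: 0.0004
```

```bash
python3 sb.py
```

```text
t 24.98 fingertip b 0.0273 -0.0009 0.1176 F [0.  0.7 0.3] M [ 0.02 -0.01  0.02] op 0.0004
```

Request:
{"api": "carry_out", "payload": {"targets": [[1,0.004,0.0005,-0.002,0],[1,0.003,0.0,-0.003,0],[1,0.0,0,-0.002,0]]}}

```text
time_s: 25.35
eef_pos: [0.6638, 0.1218, 0.1742]
tcp_rot: [3.124, 0.127, 0.001]
ft_force: [-0.1, -0.1, 1.3]
opening: 0.0007
```

```bash
python3 sb.py
```

```text
t 25.35 fingertip b 0.0349 -0.0009 0.1102 F [-0.1 -0.1  1.3] M [-0.01 -0.11 -0.06] op 0.0007
```

Request:
{"api": "carry_out", "payload": {"targets": [[1,0.002,0.0,-0.002,0],[1,0,0.0,-0.002,0],[1,0.0,0,0,0]]}}

```text
time_s: 25.72
eef_pos: [0.6658, 0.1218, 0.1697]
tcp_rot: [3.124, 0.127, 0.001]
ft_force: [-0.4, 0.6, 0.2]
opening: 0.0008
```

```bash
python3 sb.py
```

```text
t 25.73 fingertip b 0.0369 -0.001 0.1057 F [-0.4  0.6  0.2] M [ 0.04  0.04 -0.06] op 0.0008
```

Request:
{"api": "carry_out", "payload": {"targets": [[1,0.001,0.0,-0.002,0],[1,0,0.0,-0.0015,0]]}}

```text
time_s: 25.98
eef_pos: [0.6669, 0.1219, 0.1662]
tcp_rot: [3.124, 0.127, 0.001]
ft_force: [-1.1, -0.2, -0.2]
opening: 0.0006
```

```bash
python3 sb.py
```

```text
t 25.98 fingertip b 0.038 -0.0011 0.1022 F [-1.1 -0.2 -0.2] M [0.12 0.   0.01] op 0.0006
```

Request:
{"api": "carry_out", "payload": {"targets": [[1,0,0.0,-0.0015,0],[1,0,0.0,-0.0015,0]]}}

```text
time_s: 26.22
eef_pos: [0.6671, 0.1219, 0.1636]
tcp_rot: [3.124, 0.127, 0.002]
ft_force: [-1.9, -0.5, 7.3]
opening: 0.0007
```

```bash
python3 sb.py; python3 - <<'E'
from h import *
c=snap('side','sO');a=c['pixels'][:,:,::-1];E=ext(c)
cv2.imwrite('pics/zO.png',cv2.resize(a[138:182,280:340],None,fx=12,fy=12,interpolation=2))
E
```

```text
t 26.23 fingertip b 0.0383 -0.0011 0.0996 F [-1.9 -0.5  7.3] M [-0.08  0.49 -0.05] op 0.0007
```

View pics/zO.png

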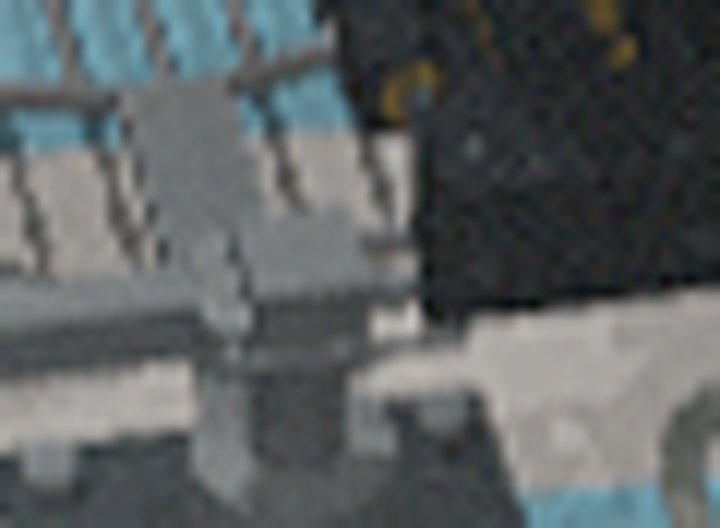

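Request:
{"api": "carry_out", "payload": {"targets": [[1,0,0.0,-0.001,0],[1,0.001,0,0.005,0],[1,0.002,0,0.02,0],[1,0,0,0.04,0],[1,-0.02,0,0.04,0],[1,-0.05,0,0.03,0],[1,-0.03,-0.01,0,0],[1,0,0,0,0],[1,0,0,0,0]]}}

```text
time_s: 27.4
eef_pos: [0.5696, 0.1124, 0.3096]
tcp_rot: [3.125, 0.127, 0.015]
ft_force: [0.5, -0.3, -0.1]
opening: 0.0005
```

```bash
python3 look.py wP; python3 - <<'E'
from h import *
import pickle
c=arm.camera('side');a=c['pixels'][:,:,::-1];E=ext(c)
w=cv2.imread('pics/wP.png')
c2,E2,s2=pickle.load(open('wP.pkl','rb'))
y=np.radians(4.5);u=np.array([np.cos(y),np.sin(y),0]);n=np.array([-u[1],u[0],0]);pc=np.array([.629,.119,0])
for b in(0,.1,.2): print(b,[(proj(c2,pc+u*(-.018+.05*np.cos(b))+k*n+[0,0,.0985+.05*np.sin(b)],E2)) for k in(.018,-.018)])
tp=proj(c2,pc+u*.029+[0,0,.0985],E2);print('tip',tp,'tabend',proj(c2,pc+u*(-.074)+[0,0,.1075],E2))
uu,vv=int(tp[0]),int(tp[1]);x0=uu-60;y0=max(0,vv-30);print(x0,y0)
cv2.imwrite('pics/zP.png',cv2.resize(w[y0:y0+150,x0:x0+130],None,fx=5,fy=4,interpolation=2))
cv2.imwrite('pics/zQ.png',cv2.resize(a[138:182,280:340],None,fx=12,fy=12,interpolation=2))
E
```

```text
27.4 [0.56963423 0.11236394 0.30962654] 4.6460732289777065 [ 0.01013707 -0.01325338 -0.99986078] [ 0.52355316 -0.31766065 -0.0967009 ] 0.0004715627830161413
bracket [(0.68, array([272., 134.]), array([0.6287, 0.1182, 0.    ]))]
hole_low [(0.94, array([273., 147.]), array([0.6184, 0.1174, 0.084 ])), (0.62, array([529.,  67.]), array([ 0.7117, -0.1174,  0.084 ]))]
hub_top []
0 [array([251.93937465, 100.14335751]), array([291.53788408, 100.33623456])]
0.1 [array([251.59446074,  99.97498882]), array([291.88468916, 100.1715898 ])]
0.2 [array([251.25131025, 100.40471562]), array([292.23070114, 100.60374577])]
tip [271.76198703 103.72012369] tabend [271.84906423 214.93758304]
211 73
```

View pics/zP.png

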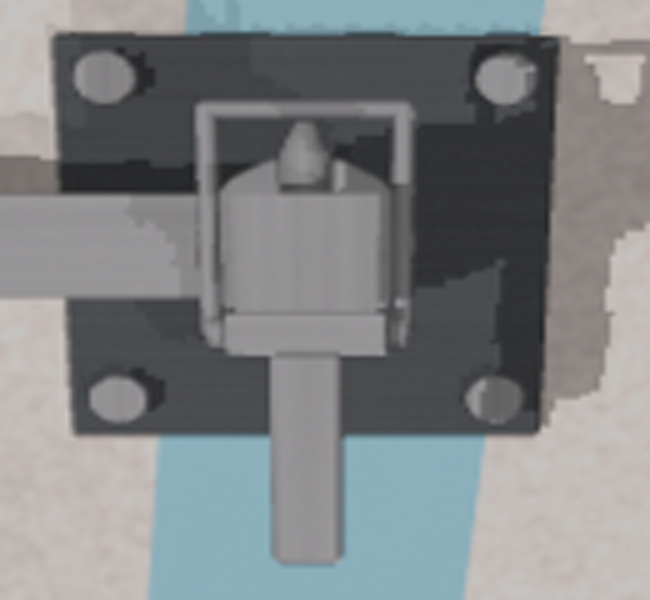

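View pics/zQ.png

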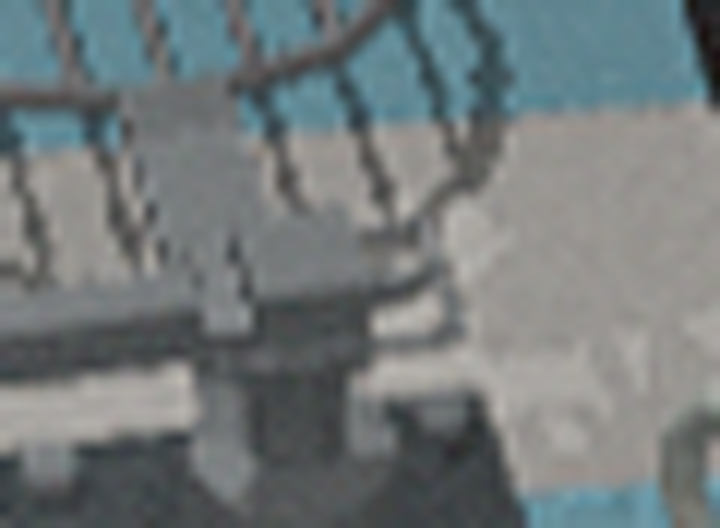

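```bash
python3 -c "
from bench import arm
print(arm.sense()['qvel'].round(3)); print(arm.job_done())"
```

```text
[ 0.002 -0.001 -0.     0.006  0.    -0.001  0.001]
the job is handed in; nothing more can be done
None
```

The lock pin is fully home through the post's cross hole from the robot's side, and its bail is closed around the post past the pin's tip. I handed the job in at about 27.5 s of the 64 s allowed; no verdict was reported.

**What did not go to plan:**
- **First grasp:** I lifted while the fingers were still closing, so the pin was held too low on the tab. I set it back in its rest and gripped it again, and it then held without slipping.
- **Bail:** on the first press the fingers pushed the bar outward instead of down, at about 7 N. I lifted, moved back and pressed again, and it followed down to its stop.

**Last checks:**
- **Insertion:** wrist readings between moves were at most about 8 N. With the bail still up (about 1.1 rad), the tip measured about 16 mm past the post's far face.
- **Bail closing:** the stop was felt at about 7 N. One more 1 mm press followed before I let go, and its force was not read.
- **Final pictures:** the wrist and side cameras show the shoulder against the post with no visible gap. The bail is flat around the post, with its bar beyond the tip. The gripper is empty, well clear and at rest.
- **Small disagreements:** the pin's height read 97.5 to 99 mm from the arm under load, against 99 to 100 mm for the hole in the images. One view put the tab's rear end about 2 mm further forward than expected, and the tip agreed with the home position.
- **Bystanders and spare pin:** I did not measure them again at the end. I saw no contact with any of them, and the spare was in its rest when last in view.

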